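# Unstack sample pots onto their colour-coded coasters

### The job

The samples for measuring have come in stacked: take both stacks apart and stand each sample pot upright in the middle of the coaster that has the colour of its lid. Do not drop any pot or tip one over; finish with all five standing still on their coasters.

Things in the scene. Friction and masses are not known exactly. Their poses are not given: they have to be found in the camera images.
- pot_red_mid (a point): Closed white sample pot, upright cylinder 48 mm across, 44 mm high, 50 to 100 g; flat red lid (top 8 mm), red band. A red tab, 20 mm wide, 4 mm thick, flush with the lid top, sticks out 20 mm along this frame's +x; z is up. Point: the pot's centre, 22 mm above its underside. At first the pots stand in two loose stacks, of three and of two, tabs pointing different ways.
- coaster_red_top (a point): Flat round red coaster fixed to the bench, 80 mm across, 5 mm thick, a thin white circle in its middle. Point: centre of its top face; z is up. Coasters, stacks, a beaker (65 mm high) and a steel weight (47 mm high) stand mixed, at least 125 mm apart centre to centre; taller things stand farther out.
- pot_blue_mid (a point): Closed white sample pot, upright cylinder 48 mm across, 44 mm high, 50 to 100 g; flat blue lid (top 8 mm), blue band. A blue tab, 20 mm wide, 4 mm thick, flush with the lid top, sticks out 20 mm along this frame's +x; z is up. Point: the pot's centre, 22 mm above its underside. At first the pots stand in two loose stacks, of three and of two, tabs pointing different ways.
- coaster_blue_top (a point): Flat round blue coaster fixed to the bench, 80 mm across, 5 mm thick, a thin white circle in its middle. Point: centre of its top face; z is up. Coasters, stacks, a beaker (65 mm high) and a steel weight (47 mm high) stand mixed, at least 125 mm apart centre to centre; taller things stand farther out.
- pot_yellow_mid (a point): Closed white sample pot, upright cylinder 48 mm across, 44 mm high, 50 to 100 g; flat yellow lid (top 8 mm), yellow band. A yellow tab, 20 mm wide, 4 mm thick, flush with the lid top, sticks out 20 mm along this frame's +x; z is up. Point: the pot's centre, 22 mm above its underside. At first the pots stand in two loose stacks, of three and of two, tabs pointing different ways.
- coaster_yellow_top (a point): Flat round yellow coaster fixed to the bench, 80 mm across, 5 mm thick, a thin white circle in its middle. Point: centre of its top face; z is up. Coasters, stacks, a beaker (65 mm high) and a steel weight (47 mm high) stand mixed, at least 125 mm apart centre to centre; taller things stand farther out.
- pot_green_mid (a point): Closed white sample pot, upright cylinder 48 mm across, 44 mm high, 50 to 100 g; flat green lid (top 8 mm), green band. A green tab, 20 mm wide, 4 mm thick, flush with the lid top, sticks out 20 mm along this frame's +x; z is up. Point: the pot's centre, 22 mm above its underside. At first the pots stand in two loose stacks, of three and of two, tabs pointing different ways.
- coaster_green_top (a point): Flat round green coaster fixed to the bench, 80 mm across, 5 mm thick, a thin white circle in its middle. Point: centre of its top face; z is up. Coasters, stacks, a beaker (65 mm high) and a steel weight (47 mm high) stand mixed, at least 125 mm apart centre to centre; taller things stand farther out.
- pot_black_mid (a point): Closed white sample pot, upright cylinder 48 mm across, 44 mm high, 50 to 100 g; flat black lid (top 8 mm), black band. A black tab, 20 mm wide, 4 mm thick, flush with the lid top, sticks out 20 mm along this frame's +x; z is up. Point: the pot's centre, 22 mm above its underside. At first the pots stand in two loose stacks, of three and of two, tabs pointing different ways.
- coaster_black_top (a point): Flat round black coaster fixed to the bench, 80 mm across, 5 mm thick, a thin white circle in its middle. Point: centre of its top face; z is up. Coasters, stacks, a beaker (65 mm high) and a steel weight (47 mm high) stand mixed, at least 125 mm apart centre to centre; taller things stand farther out.
Things that resemble listed ones, but are neither listed nor needed, are in the scene too. There is more than one size of the part that bears pot_green_mid; the job needs the larger.

How it is judged:
By the outcome, as a careful person would: the job done as asked, in the order asked, and still so for the second after the job is handed in, with the robot touching nothing.
It also fails if it takes over 125 s, if anything falls off the work surface, if the arm or the gripper's body presses on something with over 40 N, if the wrist force passes 120 N, or if a joint passes its speed limit or range.

### The arm

A 6-joint arm with a two-finger parallel gripper is mounted at the origin on the work surface. World frame = base frame: x ahead of the robot, y to its left, z up, the work surface at z = 0. Lengths are in m, angles in rad, forces in N, time in s.
With the tool pointing down it reaches from about 0.35 to 0.85 m from the base axis. Payload 8.1 kg.
Tool frame: the origin (TCP) lies on the centre line of the jaws, within the pads' length; the fingertips stand robot.tip_extent ahead of it and the grasp point (between the pads) lies 11 mm behind it (robot.tip_extent is the distance from the TCP to the fingertips, in m); y points along the fingers, z is the direction in which the jaws open and shut, and the axes are right-handed (so a half turn about y gives the same grasp; the last joint's range is limited). The gripper opens to 93 mm and grips with 3 to 60 N. Pads are 15 mm wide; open, the fingers measure 128 mm over their backs; the gripper's body (75 mm by 188 mm) begins 65 mm behind the grasp point.
Start: joints at [-1.382, 0.13, 1.488, -0, 1.523, -0.085], TCP at [0.162, -0.578, 0.227] pointing down, gripper open.
Joint ranges: [-2.96, 2.96], [-0.89, 2.26], [0.02, 2.5], [-1.34, 4.48], [0, 2.73], [-2.66, 2.66]. Speed limits (rad/s): [2.39, 2.39, 2.79, 3.14, 3.14, 3.14].

### API

Orientations are given as a rotation vector (axis times angle).
In Python, from plant import monitor, optics, robot gives the robot as it stands.
- The arm moves only by the shell command python3 -m inch 'ROWS' [OPENING] [FORCE]. ROWS is JSON, a list that holds one entry, the list of rows, each a list of 6 numbers: the shift along the tool's x, y, z in mm, then the turn, a rotation vector about the tool's x, y, z in rad. A call has 1 to 8 rows; each row shifts and turns the commanded pose from where the row before left it, along the tool's axes as they then stand; what a row does not reach is not made up. A row lasts 1/8 s, in which the tool goes at most 62.5 mm and 10.7 degrees, less where a joint would pass 70% of its speed; a pose out of reach is approached as far as the arm can. A call is refused whole if a number of a shift passes 62.5 or a number of a turn 0.188, either way. A call with a gripper value outside its range is refused whole. OPENING is the finger opening in mm, from 0 to 93, set as the call begins (- or left out, the last holds). The fingers move at their own pace and stop on an object; FORCE is the grip in N (left out, the last holds). Time passes only in rows, so rows that do not move let the fingers close. It gives the time, the measured TCP pose, the force and the opening at its end, in the units of the state.
- monitor.read_state(): the state, without advancing time (a new reading comes with each control period).
- optics.read_camera(name): name is "scene" or "top" or "wrist"; returns a dict with "image" (480x640x3 uint8, blue, green, red), "fx", "fy", "cx", "cy" (pixels), "k1" (the pictures are not rectified: a ray, as slopes to the right and down, at radius r is drawn at 1 + k1 r^2 times it, then the intrinsics apply), "rvec" (rotation vector, rad) and "tvec" (3), from world to camera coordinates, as OpenCV has them. Camera axes: x right, y down, z forward; pixel columns grow to the right and rows downward; lengths in m; the calibration is good to about 2 mm. A picture is of the moment at which its call begins. There is no depth.
- robot.close_job(): hands the job in, once; it reports no verdict.
The state is a dict: "t": time; "q": joint angles; "dq": joint speeds; "joint_torque": joint torques, N m; "tool_pos": TCP position; "orientation": TCP orientation; "force": force on the tool from outside, world axes, zero at the start; "wrist_torque": the same for the moment, N m; "opening": finger opening in m.
Only numpy, scipy, OpenCV 4.12 (cv2) and the standard library are available. Lean on these libraries where they do the work, as an engineer would, in place of code of your own. Each camera call takes 0.05 s, during which the arm holds its last target.

## Working session

There is one attempt and no reset: what is moved stays moved. The work goes in short steps, Python scripts to look and compute and a shell command to move; the robot and the scene stay as the last step left them, time stands still between calls to the robot, and variables do not carry over. Pictures are saved under pics/ and viewed, and the job is handed in when it is done.

```bash
ls; mkdir -p pics
python3 - <<'E'
from plant import monitor, optics, robot
import cv2
s=monitor.read_state()
print({k:(v if not hasattr(v,'__len__') else [round(float(x),4) for x in v]) for k,v in s.items()}, robot.tip_extent)
for n in ("scene","top","wrist"):
    c=optics.read_camera(n); cv2.imwrite(f"pics/{n}0.png",c["image"])
    print(n,[c[k] for k in("fx","fy","cx","cy","k1","rvec","tvec")])
E
```

```text
pics
{'t': 0.0, 'q': [-1.3824, 0.1311, 1.4893, -0.0, 1.523, -0.0854], 'dq': [-0.001, -0.0006, 0.0007, 0.0008, -0.0006, 0.0007], 'joint_torque': [-0.0032, -55.9844, -49.1769, 0.0767, 0.0355, -0.0002], 'tool_pos': [0.1622, -0.5771, 0.2256], 'orientation': [-0.286, 2.0768, -2.0731], 'force': [-0.5027, 0.3758, -0.223], 'wrist_torque': [0.049, -0.0332, -0.058], 'opening': 0.09278599005638219} 0.008
scene [608.4686346431545, 608.4686346431545, 324.1612563048328, 230.6507340125198, -0.09515864209740477, array([ 1.27409141,  2.11468254, -1.03720824]), array([ 0.27104941, -0.24025635,  1.63792032])]
top [446.0050464278367, 446.0050464278367, 315.58080425144175, 242.95467928038204, -0.052822012507615326, array([ 2.1387151 , -2.16915668,  0.10839938]), array([0.02114906, 0.57097814, 0.93507264])]
wrist [333.91627068600417, 333.91627068600417, 317.4561874546538, 243.27123719812914, -0.049966852572878834, array([-2.34323825,  1.7772142 ,  0.21929673]), array([-0.59842918, -0.0279877 ,  0.38957282])]
```

View pics/scene0.png

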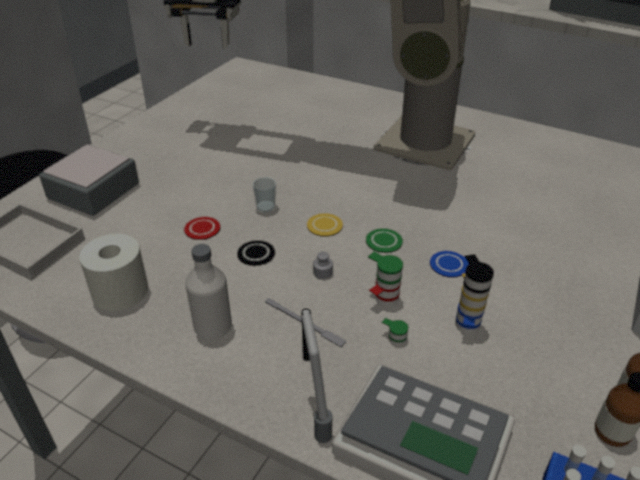

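View pics/top0.png

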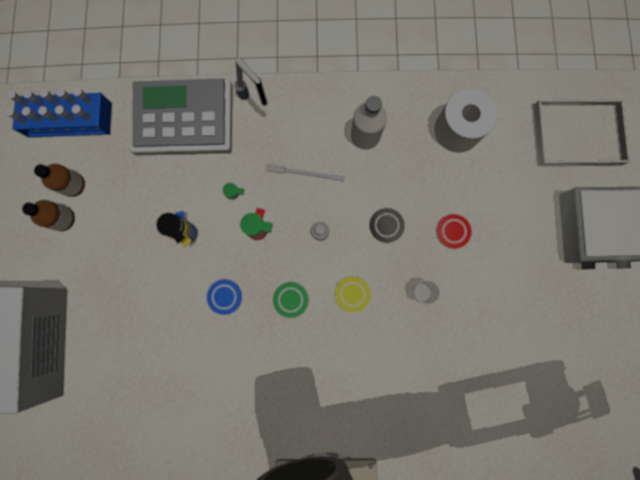

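View pics/wrist0.png

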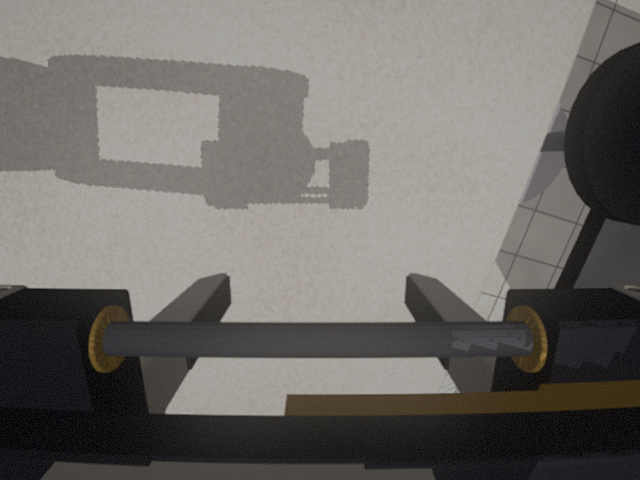

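```bash
cat > h.py <<'E'
from plant import monitor, optics, robot
import cv2, numpy as np
from scipy.spatial.transform import Rotation as R
def ray(c,uv):
    K=np.array([[c["fx"],0,c["cx"]],[0,c["fy"],c["cy"]],[0,0,1]])
    # model: r_d = r(1+k1 r^2)
    p=cv2.undistortPointsIter(np.array([[uv]],float),K,np.array([c["k1"],0,0,0,0]),None,None,(3,100,1e-10))[0,0]
    Rm=R.from_rotvec(c["rvec"]).as_matrix()
    o=-Rm.T@np.asarray(c["tvec"]); d=Rm.T@np.array([p[0],p[1],1.0])
    return o,d
def plane(c,uv,z):
    o,d=ray(c,uv); return o+d*(z-o[2])/d[2]
def proj(c,P):
    K=np.array([[c["fx"],0,c["cx"]],[0,c["fy"],c["cy"]],[0,0,1]])
    return cv2.projectPoints(np.array(P,float).reshape(-1,3),np.asarray(c["rvec"]),np.asarray(c["tvec"]),K,np.array([c["k1"],0,0,0,0]))[0][:,0]
def tri(c1,u1,c2,u2):
    o1,d1=ray(c1,u1);o2,d2=ray(c2,u2)
    A=np.stack([d1,-d2],1); s=np.linalg.lstsq(A,o2-o1,rcond=None)[0]
    a=o1+s[0]*d1;b=o2+s[1]*d2
    return (a+b)/2,np.linalg.norm(a-b)
def blobs(im,col,amin=20):
    h=cv2.cvtColor(im,cv2.COLOR_BGR2HSV)
    rng={'red':[((0,130,60),(8,255,255)),((172,130,60),(180,255,255))],'blue':[((105,130,50),(125,255,255))],
     'yellow':[((18,120,80),(32,255,255))],'green':[((50,100,40),(80,255,255))],'black':[((0,0,0),(180,255,45))]}[col]
    m=sum(cv2.inRange(h,np.array(a),np.array(b)) for a,b in rng).astype(np.uint8)
    n,l,st,ce=cv2.connectedComponentsWithStats(m)
    return m,l,[(i,tuple(st[i]),tuple(np.round(ce[i],1))) for i in range(1,n) if st[i][4]>=amin]
E
python3 - <<'E'
from h import *
s=monitor.read_state()
print("tool axes (cols x,y,z in world):\n",R.from_rotvec(s["orientation"]).as_matrix().round(3))
c=optics.read_camera("top");im=c["image"]
d=optics.read_camera("scene");jm=d["image"]
# coasters in top
for col in('red','blue','yellow','green','black'):
    for n,cc in(("top",c),("scene",d)):
        m,l,b=blobs(cc["image"],col,30)
        for i,st,ce in b:
            if n=="top" and not(120<ce[0]<500 and 160<ce[1]<330): continue
            if n=="scene" and not(170<ce[0]<520 and 160<ce[1]<360): continue
            pts=np.argwhere(l==i)[:,::-1].astype(np.float32)
            x,y=cv2.minEnclosingCircle(pts)
            hull=cv2.convexHull(pts); M=cv2.moments(hull); hc=(M['m10']/M['m00'],M['m01']/M['m00'])
            print(col,n,[int(v) for v in st],np.round(hc,1),plane(cc,hc,.005).round(4))
a=cv2.resize(im[170:260,140:290],None,fx=5,fy=5,interpolation=cv2.INTER_CUBIC)
cv2.imwrite("pics/topcrop.png",a)
a=cv2.resize(jm[230:360,350:510],None,fx=4.6,fy=4.6,interpolation=cv2.INTER_CUBIC)
cv2.imwrite("pics/scenecrop.png",a)
E
```

```text
tool axes (cols x,y,z in world):
 [[-0.963 -0.     0.27 ]
 [-0.27   0.001 -0.963]
 [-0.    -1.    -0.001]]
red top [256, 209, 8, 8, 45] [259.8 211.9] [0.647  0.1387 0.005 ]
red top [437, 215, 34, 33, 381] [453.7 230.9] [ 0.5971 -0.2966  0.005 ]
red top [445, 222, 19, 19, 296] [453.9 230.8] [ 0.5972 -0.2972  0.005 ]
red top [252, 232, 13, 7, 31] [258.7 235.6] [0.5931 0.1412 0.005 ]
red scene [185, 217, 35, 22, 485] [201.9 227.7] [ 0.5977 -0.2933  0.005 ]
red scene [370, 284, 28, 17, 152] [384.8 292.2] [0.598  0.1395 0.005 ]
blue top [175, 212, 9, 6, 41] [179.5 214.5] [0.6444 0.3223 0.005 ]
blue top [207, 280, 34, 34, 370] [223.8 296.6] [0.4578 0.2187 0.005 ]
blue top [214, 287, 20, 20, 304] [223.6 296.6] [0.4577 0.2193 0.005 ]
blue scene [431, 251, 38, 26, 321] [449.1 263.5] [0.459  0.2221 0.005 ]
blue scene [439, 256, 21, 14, 231] [449.  262.4] [0.4559 0.2208 0.005 ]
blue scene [457, 309, 23, 19, 164] [467.6 319.1] [0.5933 0.3029 0.005 ]
yellow top [181, 222, 10, 24, 94] [185.6 235.8] [0.5953 0.3072 0.005 ]
yellow top [335, 277, 35, 35, 419] [352.2 293.9] [ 0.4601 -0.0657  0.005 ]
ye
[... 754 characters left out ...]
 427] [386.4 262.7] [0.5165 0.108  0.005 ]
green scene [378, 278, 20, 6, 34] [387.7 280.7] [0.5652 0.1317 0.005 ]
green scene [383, 319, 24, 16, 234] [395.8 326.2] [0.6708 0.1925 0.005 ]
black top [157, 214, 27, 28, 511] [171.1 226.5] [0.6171 0.3412 0.005 ]
black scene [238, 241, 36, 24, 276] [255.7 252.7] [ 0.6143 -0.143   0.005 ]
black scene [246, 245, 20, 13, 204] [255.5 251.3] [ 0.6106 -0.1459  0.005 ]
black scene [200, 253, 10, 8, 35] [205.1 257.3] [ 0.6758 -0.2269  0.005 ]
black scene [466, 255, 27, 28, 510] [477.7 269.6] [0.45   0.2794 0.005 ]
black scene [464, 282, 25, 12, 83] [475.1 288. ] [0.5052 0.2907 0.005 ]
black scene [303, 329, 7, 31, 109] [305.2 348.5] [0.7933 0.074  0.005 ]
```

View pics/topcrop.png

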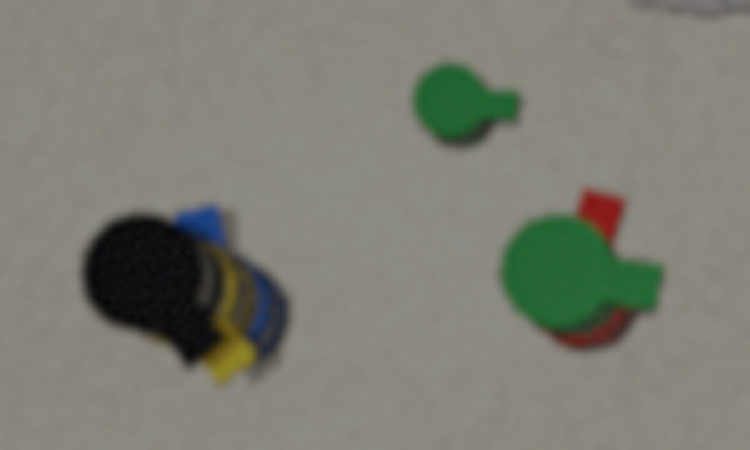

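View pics/scenecrop.png

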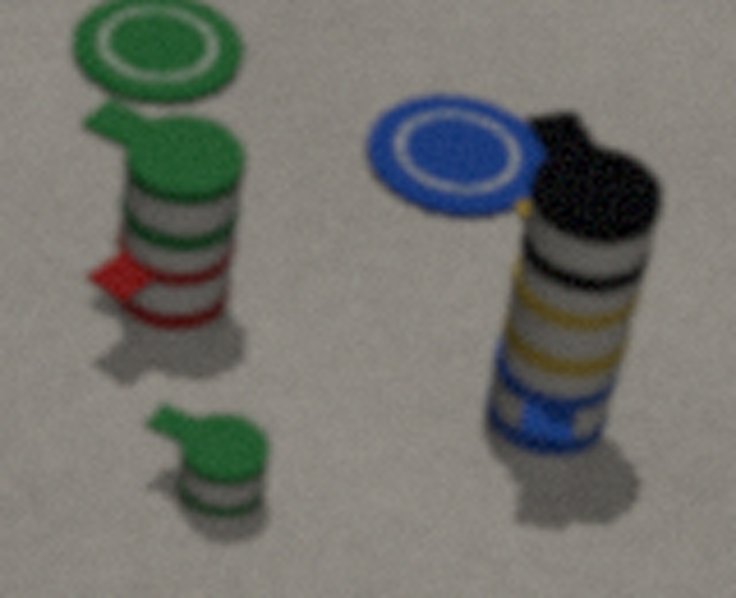

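Run:
```python
from h import *
c=optics.read_camera("top");d=optics.read_camera("scene")
def lid(cc,col,box):
    m,l,b=blobs(cc["image"],col,1)
    x0,y0,x1,y1=box; mm=np.zeros_like(m); mm[y0:y1,x0:x1]=m[y0:y1,x0:x1]
    mm=cv2.morphologyEx(mm,cv2.MORPH_CLOSE,np.ones((3,3)))
    D=cv2.distanceTransform(cv2.resize(mm,None,fx=4,fy=4,interpolation=cv2.INTER_LINEAR).__gt__(127).astype(np.uint8),cv2.DIST_L2,5)
    p=np.argwhere(D>D.max()-0.6).mean(0)[::-1]; M=cv2.moments(mm,True)
    return (p+.5)/4-.5,D.max()/4,np.array([M['m10'],M['m01']])/M['m00']
for col,bt,z in(('green',(238,210,275,240),.088),('black',(155,208,190,246),.132)):
    p,r,cen=lid(c,col,bt); W=plane(c,p,z);W2=plane(c,cen,z); v=W2-W
    print(col,'top',p.round(1),r.round(1),W.round(4),'tab ang',np.degrees(np.arctan2(v[1],v[0])).round(1))
for col,uv in(('green',(124,0)),):pass
# scene lid ellipse: green/black lid centre by hand from crop
for n,uv,z in(('green',(350+185/4.6,230+157/4.6),.088),('black',(350+597/4.6,230+193/4.6),.132)):
    print(n,'scene',plane(d,uv,z).round(4))
for col,uv in(('black top coaster',(387.5,225)),):
    print(plane(c,uv,.005).round(4))
# tab ends on top crop: 
t=lambda a:(140+(a[0]+.5)/5-.5,170+(a[1]+.5)/5-.5)
for n,uv,z in(('red tab end',(604,195),.044),('blue tab end',(198,212),.044),('yellow tab end',(225,380),.088),('black tab end',(188,358),.132),('green tab end',(661,287),.088)):
    print(n,plane(c,t(uv),z).round(4))
# black coaster in top
h=c["image"][205:247,365:410]; g=cv2.cvtColor(h,cv2.COLOR_BGR2GRAY); m=(g<80).astype(np.uint8)
pts=np.argwhere(m)[:,::-1]; hull=cv2.convexHull(pts.astype(np.float32)); M=cv2.moments(hull); uv=(365+M['m10']/M['m00'],205+M['m01']/M['m00']); print('blk coaster',uv,plane(c,uv,.005).round(4),cv2.boundingRect(hull))
for n,uv,z in(('beaker',(425,292),.03),('weight',(320,230),.03)): print(n,plane(c,uv,z).round(3))
```

```text
green top [251.6 224. ] 10.4 [0.6062 0.144  0.088 ] tab ang -105.8
black top [168.7 224.3] 10.6 [0.6013 0.302  0.132 ] tab ang -128.9
green scene [0.6089 0.149  0.088 ]
black scene [0.6055 0.3082 0.132 ]
[ 0.6127 -0.1484  0.005 ]
red tab end [0.647  0.1319 0.044 ]
blue tab end [0.6427 0.3104 0.044 ]
yellow tab end [0.5634 0.283  0.088 ]
black tab end [0.5673 0.2842 0.132 ]
green tab end [0.5993 0.1021 0.088 ]
blk coaster (386.37282229965155, 225.00116144018583) [ 0.6127 -0.1458  0.005 ] (5, 4, 34, 33)
beaker [ 0.462 -0.221  0.03 ]
weight [0.6   0.003 0.03 ]
```

```bash
cat > go.py <<'E'
# usage: go.py x y z [jawdeg]: prints work-out of turn about tool y and shift in tool axes (mm) after the turn
from h import *; import sys
a=[float(v) for v in sys.argv[1:]]
s=monitor.read_state(); T=R.from_rotvec(s["orientation"]); M=T.as_matrix()
j=np.degrees(np.arctan2(M[1,2],M[0,2]))
print("t",round(s["t"],2),"pos",np.round(s["tool_pos"],4),"jaw",j.round(1),"tilt",np.degrees(np.arccos(-M[2,1])).round(2),"open",round(s["opening"]*1000,1),"F",np.round(s["force"],1),"q6",round(s["q"][5],2))
dj=0
if len(a)>3:
    dj=(a[3]-j+90)%180-90; print("turn about tool y (rad)",round(-np.radians(dj),3))
N=R.from_euler('z',dj,degrees=True)*T
print("shift tool xyz mm",(N.as_matrix().T@(np.array(a[:3])-s["tool_pos"])*1000).round(1))
E
python3 go.py .6035 .305 .24 -51; python3 go.py .38 -.13 .24 -51
```

```text
t 0.35 pos [ 0.1622 -0.5775  0.2264] jaw -74.3 tilt 0.03 open 92.8 F [-0.5  0.3 -0.6] q6 -0.09
turn about tool y (rad) -0.407
shift tool xyz mm [-898.3  -13.4 -408.2]
t 0.35 pos [ 0.1622 -0.5775  0.2264] jaw -74.3 tilt 0.03 open 92.8 F [-0.5  0.3 -0.6] q6 -0.09
turn about tool y (rad) -0.407
shift tool xyz mm [-450.9  -13.5 -210.7]
```

```bash
python3 -m inch '[[[0,0,0,0,-0.136,0],[0,0,0,0,-0.136,0],[0,0,0,0,-0.135,0],[-45,-1,-20,0,0,0],[-45,-1,-20,0,0,0],[-45,-1,-20,0,0,0],[-45,-1,-20,0,0,0],[-45,-1,-20,0,0,0]]]' 93 20
python3 -m inch '[[[-45,-1,-20,0,0,0],[-45,-1,-20,0,0,0],[-45,-1,-20,0,0,0],[-45,-1,-20,0,0,0],[-45,-1,-20,0,0,0],[-45,-1,-20,0,0,0],[-45,0,-20,0,0,0],[0,0,0,0,0,0]]]'; python3 go.py .6035 .305 .24 -51
```

```text
t: 1.35
tool_pos: [0.2747, -0.3569, 0.2318]
orientation: [-0.647, 1.828, -1.829]
force: [0.4, 0.1, 0.6]
opening: 0.0929
t: 2.35
tool_pos: [0.4316, -0.0485, 0.2377]
orientation: [-0.651, 1.825, -1.824]
force: [0.5, -0.6, -0.2]
opening: 0.0932
t 2.35 pos [ 0.4316 -0.0485  0.2377] jaw -50.7 tilt 0.04 open 93.2 F [ 0.5 -0.6 -0.2] q6 0.65
turn about tool y (rad) 0.005
shift tool xyz mm [-356.    -2.  -166.5]
```

```bash
python3 -m inch '[[[-45,0,-21,0,0,0],[-45,0,-21,0,0,0],[-45,0,-21,0,0,0],[-45,0,-21,0,0,0],[-45,0,-21,0,0,0],[-45,0,-21,0,0,0],[0,0,0,0,0,0],[0,0,0,0,0,0]]]'; python3 go.py .6035 .305 .24 -51
python3 - <<'E'
from h import *
w=optics.read_camera("wrist");cv2.imwrite("pics/w1.png",w["image"])
o,d=ray(w,(320,240));print(o,d)
print(proj(w,[[.6035,.305,.132]]), proj(w,[monitor.read_state()["tool_pos"]]))
E
```

```text
t: 3.35
tool_pos: [0.5612, 0.2154, 0.2373]
orientation: [-0.648, 1.828, -1.829]
force: [0.4, 0.2, 0.5]
opening: 0.0931
t 3.35 pos [0.5612 0.2154 0.2373] jaw -51.0 tilt 0.07 open 93.1 F [0.4 0.2 0.5] q6 1.17
turn about tool y (rad) -0.0
shift tool xyz mm [-89.2  -2.8 -43. ]
[0.61243511 0.25776466 0.39533174] [-0.17589279 -0.15219055 -0.97265296]
[[261.20418474 129.54713581]] [[319.40841298 295.53620787]]
```

View pics/w1.png

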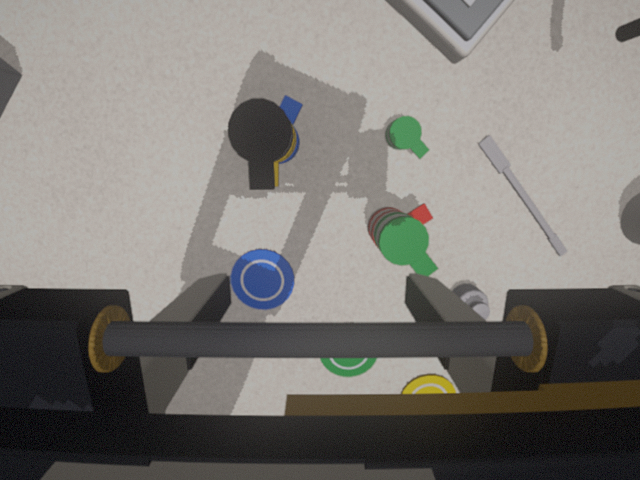

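```bash
cat >> h.py <<'E'
def disc(mm):
    mm=cv2.morphologyEx(mm,cv2.MORPH_CLOSE,np.ones((3,3)))
    D=cv2.distanceTransform((cv2.resize(mm,None,fx=4,fy=4)>127).astype(np.uint8),cv2.DIST_L2,5)
    p=np.argwhere(D>D.max()-0.6).mean(0)[::-1]
    return (p+.5)/4-.5,D.max()/4
def box(m,b):
    r=np.zeros_like(m);r[b[1]:b[3],b[0]:b[2]]=m[b[1]:b[3],b[0]:b[2]];return r
def hullc(m):
    h=cv2.convexHull(np.argwhere(m)[:,::-1].astype(np.float32));M=cv2.moments(h);return np.array([M['m10'],M['m01']])/M['m00']
E
python3 - <<'E'
from h import *
w=optics.read_camera("wrist");im=w["image"]
g=blobs(im,'green')[0]; p,r=disc(box(g,(370,205,445,285)));print('green lid',p,r,plane(w,p,.088).round(4))
k=((cv2.cvtColor(im,cv2.COLOR_BGR2GRAY)<60)*255).astype(np.uint8)
p,r=disc(box(k,(215,85,305,200)));print('black lid',p,r,plane(w,p,.132).round(4))
b=blobs(im,'blue')[0]; p=hullc(box(b,(220,240,305,320)));print('blue coaster',p,plane(w,p,.005).round(4))
for uv,z in(((291,106),.044),((262,188),.132),((427,270),.088),((424,211),.044)): print(uv,plane(w,uv,z).round(4))
E
```

```text
green lid [404.56730769 243.29807692] 20.37442 [0.605  0.1446 0.088 ]
black lid [259.21875 130.75   ] 29.862793 [0.602  0.3054 0.132 ]
blue coaster [261.88742351 278.82878869] [0.4581 0.2214 0.005 ]
(291, 106) [0.6372 0.311  0.044 ]
(262, 188) [0.5688 0.278  0.132 ]
(427, 270) [0.599  0.1093 0.088 ]
(424, 211) [0.6432 0.1362 0.044 ]
```

```bash
python3 go.py .6025 .3055 .103 -51; python3 -m inch '[[[-30,0,-14,0,0,0],[-30,0,-14,0,0,0],[-29,0,-15,0,0,0],[0,0,0,0,0,0],[0,0,0,0,0,0]]]'; python3 go.py .6025 .3055 .103 -51
python3 - <<'E'
from h import *
w=optics.read_camera("wrist");cv2.imwrite("pics/w2.png",w["image"])
E
```

```text
t 3.45 pos [0.5613 0.215  0.2379] jaw -51.1 tilt 0.03 open 92.8 F [ 0.1 -0.2 -0.5] q6 1.17
turn about tool y (rad) -0.001
shift tool xyz mm [-89.  134.9 -44.4]
t: 4.08
tool_pos: [0.6034, 0.3046, 0.2379]
orientation: [-0.647, 1.828, -1.829]
force: [0.6, 0.6, 0.5]
opening: 0.0932
t 4.08 pos [0.6034 0.3046 0.2379] jaw -51.0 tilt 0.03 open 93.2 F [0.6 0.6 0.5] q6 1.28
turn about tool y (rad) -0.001
shift tool xyz mm [ 1.000e-01  1.349e+02 -1.300e+00]
```

View pics/w2.png

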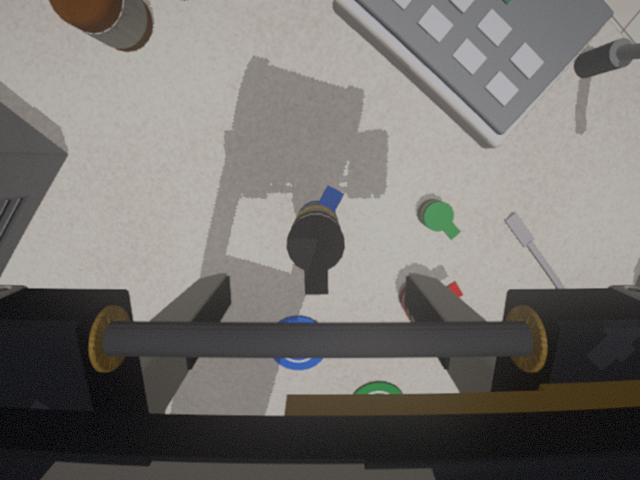

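```bash
python3 - <<'E'
from h import *
w=optics.read_camera("wrist");im=w["image"]
k=((cv2.cvtColor(im,cv2.COLOR_BGR2GRAY)<60)*255).astype(np.uint8)
p,r=disc(box(k,(270,205,360,290)));print('black lid',p,r,plane(w,p,.132).round(4), plane(w,(316,241),.132).round(4))
E
python3 -m inch '[[[0,25,-1,0,0,0],[0,25,0,0,0,0],[0,25,0,0,0,0],[0,25,0,0,0,0],[0,20,0,0,0,0],[0,10,0,0,0,0],[0,5,0,0,0,0],[0,0,0,0,0,0]]]'; python3 go.py .6025 .3055 .103
```

```text
black lid [328.375 239.875] 13.443024 [0.6113 0.3004 0.132 ] [0.6042 0.3077 0.132 ]
t: 5.18
tool_pos: [0.603, 0.3068, 0.103]
orientation: [-0.647, 1.828, -1.828]
force: [0.6, -0.4, 0.1]
opening: 0.093
t 5.17 pos [0.603  0.3068 0.103 ] jaw -51.0 tilt 0.03 open 93.0 F [ 0.6 -0.4  0.1] q6 1.29
shift tool xyz mm [1.2 0.  0.7]
```

```bash
python3 -m inch '[[[0,0,0,0,0,0],[0,0,0,0,0,0],[0,0,0,0,0,0],[0,0,0,0,0,0],[0,0,0,0,0,0],[0,0,0,0,0,0]]]' 40 12; python3 -m inch '[[[0,0,0,0,0,0],[0,0,0,0,0,0],[0,0,0,0,0,0],[0,0,0,0,0,0],[0,0,0,0,0,0],[0,0,0,0,0,0]]]' 40 20
```

```text
t: 5.92
tool_pos: [0.6028, 0.3068, 0.1027]
orientation: [-0.647, 1.828, -1.828]
force: [0.8, -0.0, 0.2]
opening: 0.0479
t: 6.68
tool_pos: [0.6028, 0.3068, 0.1027]
orientation: [-0.647, 1.828, -1.828]
force: [-0.3, 0.7, 0.2]
opening: 0.0476
```

```bash
python3 -m inch '[[[0,-5,0,0,0,0],[0,-10,0,0,0,0],[0,-20,0,0,0,0],[0,-30,0,0,0,0],[0,-30,0,0,0,0],[0,-30,0,0,0,0],[0,0,0,0,0,0],[0,0,0,0,0,0]]]'
python3 - <<'E'
from h import *
w=optics.read_camera("wrist");cv2.imwrite("pics/w3.png",w["image"])
c=optics.read_camera("scene");cv2.imwrite("pics/s3.png",cv2.resize(c["image"][180:360,330:530],None,fx=3.5,fy=3.5))
E
python3 go.py .6127 -.1455 .2 0
```

```text
t: 7.68
tool_pos: [0.6026, 0.3067, 0.2273]
orientation: [-0.648, 1.828, -1.828]
force: [0.1, 0.4, -2.1]
opening: 0.0476
t 7.78 pos [0.602  0.3065 0.2258] jaw -51.0 tilt 0.15 open 47.6 F [-0.3  1.5 -1. ] q6 1.28
turn about tool y (rad) -0.89
shift tool xyz mm [451.9  27.   10.7]
```

View pics/w3.png

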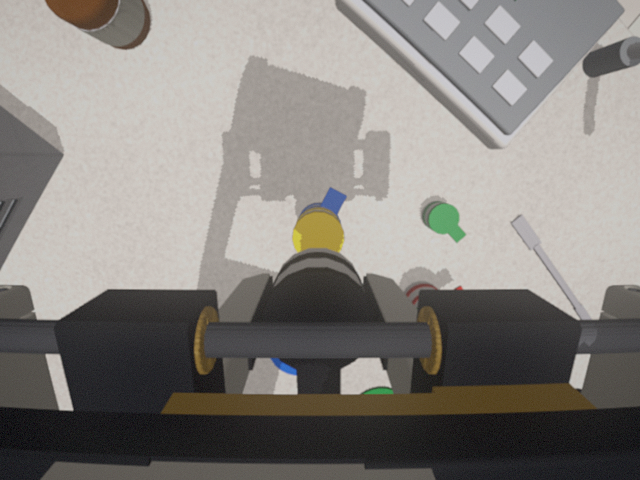

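View pics/s3.png

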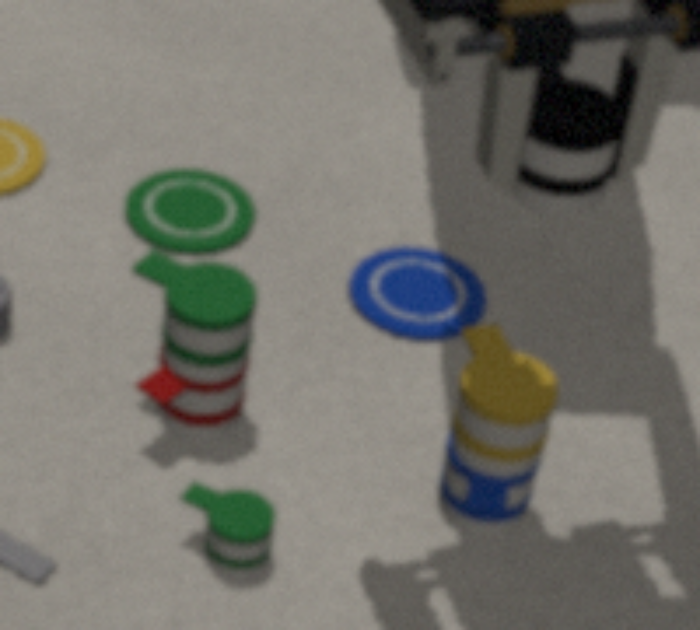

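```bash
python3 - <<'E'
from h import *
w=optics.read_camera("wrist");s=monitor.read_state();T=R.from_rotvec(s["orientation"]).as_matrix()
P=plane(w,(318,249),s["tool_pos"][2]+.029); print((T.T@(P-s["tool_pos"])*1000).round(1))
print('yellow',plane(w,(318,233),.088))
E
python3 go.py .6127 -.1455 .2 -51
python3 -m inch '[[[15,2,12,0,0,0],[35,2,28,0,0,0],[44,2,35,0,0,0],[44,3,35,0,0,0],[44,3,35,0,0,0],[44,3,35,0,0,0],[44,3,35,0,0,0],[40,2,32,0,0,0]]]';python3 go.py .6127 -.1455 .2 -51
```

```text
[-31.9 -29.1  -0.5]
yellow [0.60335559 0.30804712 0.088     ]
t 7.83 pos [0.602  0.3064 0.2257] jaw -51.0 tilt 0.17 open 47.9 F [-1.1  0.  -0.2] q6 1.28
turn about tool y (rad) 0.0
shift tool xyz mm [276.   26.2 358. ]
t: 8.82
tool_pos: [0.516, -0.0819, 0.2064]
orientation: [-0.649, 1.829, -1.828]
force: [1.0, 0.2, -0.5]
opening: 0.048
t 8.82 pos [ 0.516  -0.0819  0.2064] jaw -51.0 tilt 0.09 open 48.0 F [ 1.   0.2 -0.5] q6 0.63
turn about tool y (rad) -0.0
shift tool xyz mm [-35.1   6.3 110.3]
```

```bash
python3 -m inch '[[[-17,3,55,0,0,0],[-18,3,55,0,0,0],[0,0,0,0,0,0],[0,0,0,0,0,0],[0,0,0,0,0,0]]]';python3 go.py .6127 -.1455 .2 -51
python3 - <<'E'
from h import *
s=monitor.read_state();T=R.from_rotvec(s["orientation"]).as_matrix();p=s["tool_pos"]
for n in("wrist","scene","top"):
    c=optics.read_camera(n);im=c["image"].copy()
    for off in(0,-.008):
        ctr=p+T@np.array([off,-.029,0])
        a=np.linspace(0,2*np.pi,60);C=ctr+np.stack([.024*np.cos(a),.024*np.sin(a),0*a],1)
        cv2.polylines(im,[proj(c,C).round().astype(int)],True,(255,0,255) if off else (0,255,255),1)
        C[:,2]-=.044
        cv2.polylines(im,[proj(c,C).round().astype(int)],True,(255,0,255) if off else (0,255,255),1)
    u=proj(c,[p])[0].astype(int); x0=max(0,min(520,u[0]-60));y0=max(0,min(390,u[1]-45))
    cv2.imwrite(f"pics/h4{n}.png",im if n=="wrist" else cv2.resize(im[y0:y0+90,x0:x0+120],None,fx=6,fy=6))
E
```

```text
t: 9.45
tool_pos: [0.6133, -0.1429, 0.2024]
orientation: [-0.647, 1.827, -1.828]
force: [0.2, -0.0, 0.7]
opening: 0.0478
t 9.45 pos [ 0.6133 -0.1429  0.2024] jaw -51.0 tilt 0.04 open 47.8 F [ 0.2 -0.   0.7] q6 0.58
turn about tool y (rad) 0.001
shift tool xyz mm [2.1 2.4 1.6]
```

View pics/h4wrist.png

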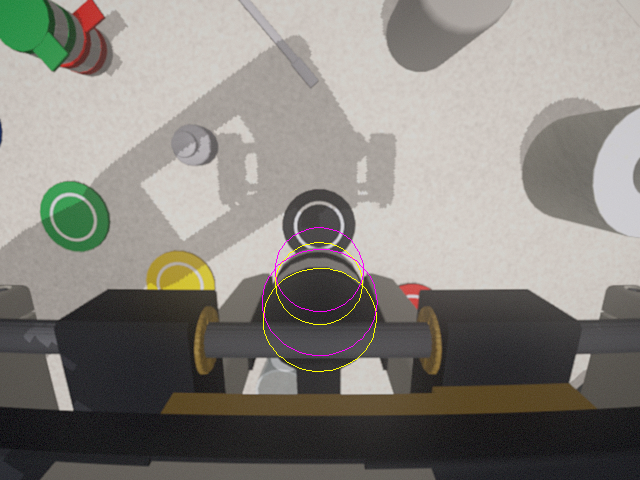

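View pics/h4scene.png

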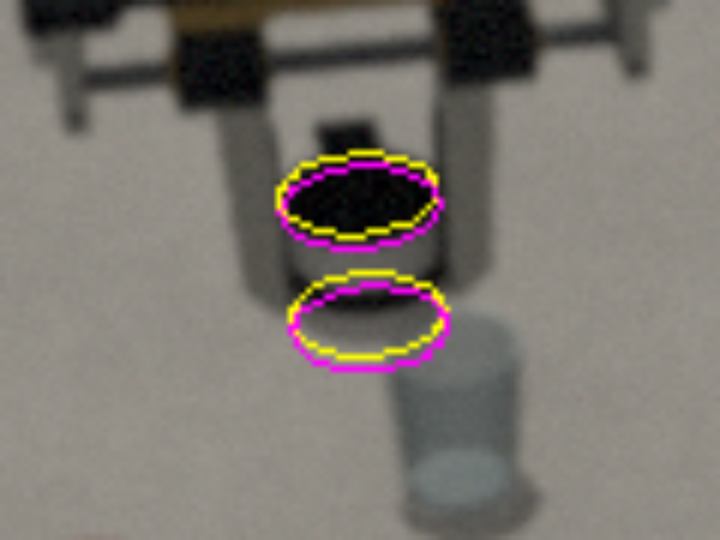

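View pics/h4top.png

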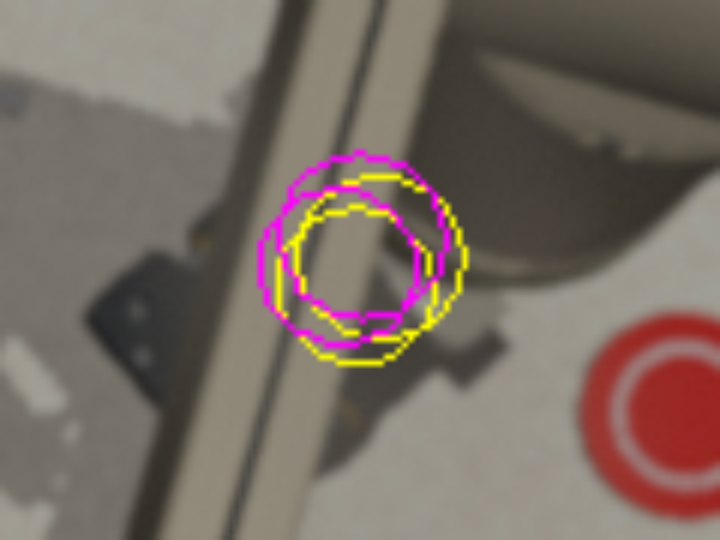

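```bash
python3 - <<'E'
from h import *
w=optics.read_camera("wrist");print(plane(w,(318.5,222),.005))
a=cv2.resize(w["image"][180:330,240:400],None,fx=4,fy=4);cv2.imwrite("pics/w5.png",a)
E
python3 go.py .6127 -.1455 .2 -51
```

```text
[ 0.61548907 -0.14246425  0.005     ]
t 9.65 pos [ 0.6137 -0.1432  0.2028] jaw -51.0 tilt 0.1 open 47.5 F [ 0.3 -0.4 -1.4] q6 0.58
turn about tool y (rad) 0.001
shift tool xyz mm [2.2 2.8 1.2]
```

View pics/w5.png

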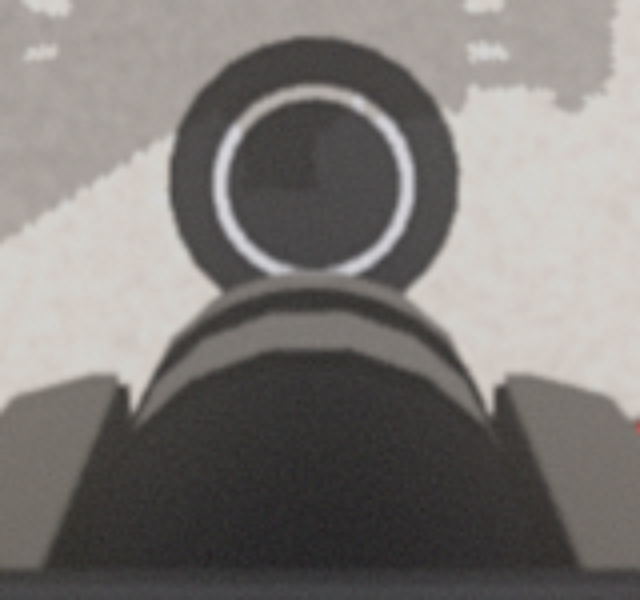

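```bash
python3 go.py .613 -.145 .0205 -51; python3 -m inch '[[[1,30,1,0,0,0],[1,40,0,0,0,0],[0,40,0,0,0,0],[0,30,0,0,0,0],[0,20,0,0,0,0],[0,10,0,0,0,0],[0,0,0,0,0,0],[0,0,0,0,0,0]]]'; python3 go.py .613 -.145 .0205 -51
```

```text
t 9.65 pos [ 0.6137 -0.1432  0.2028] jaw -51.0 tilt 0.1 open 47.5 F [ 0.3 -0.4 -1.4] q6 0.58
turn about tool y (rad) 0.001
shift tool xyz mm [  1.8 182.3   0.7]
t: 10.65
tool_pos: [0.6139, -0.1461, 0.0332]
orientation: [-0.645, 1.826, -1.829]
force: [0.1, 0.4, -0.3]
opening: 0.0479
t 10.65 pos [ 0.6139 -0.1461  0.0332] jaw -51.0 tilt 0.13 open 47.9 F [ 0.1  0.4 -0.3] q6 0.58
turn about tool y (rad) 0.0
shift tool xyz mm [ 0.1 12.7 -1.5]
```

```bash
python3 -m inch '[[[0,5,-1,0,0,0],[0,3,0,0,0,0],[0,2,0,0,0,0],[0,1,0,0,0,0],[0,1,0,0,0,0],[0,0.5,0,0,0,0],[0,0,0,0,0,0],[0,0,0,0,0,0]]]'; python3 go.py .613 -.145 .0205 -51
```

```text
t: 11.65
tool_pos: [0.6123, -0.145, 0.0196]
orientation: [-0.647, 1.828, -1.828]
force: [-2.8, 1.0, 5.0]
opening: 0.0479
t 11.65 pos [ 0.6123 -0.145   0.0196] jaw -51.0 tilt 0.01 open 47.9 F [-2.8  1.   5. ] q6 0.58
turn about tool y (rad) 0.0
shift tool xyz mm [-0.5 -0.9  0.4]
```

```bash
python3 -m inch '[[[0,-0.3,0,0,0,0],[0,0,0,0,0,0],[0,0,0,0,0,0],[0,0,0,0,0,0],[0,0,0,0,0,0]]]' 60; python3 -m inch '[[[0,-5,0,0,0,0],[0,-25,0,0,0,0],[0,-40,0,0,0,0],[0,-40,0,0,0,0],[0,-40,0,0,0,0],[0,-40,0,0,0,0],[0,0,0,0,0,0],[0,0,0,0,0,0]]]' 93
python3 - <<'E'
from h import *
w=optics.read_camera("wrist");cv2.imwrite("pics/w6.png",w["image"])
E
python3 go.py .603 .3065 .2 -50
```

```text
t: 12.28
tool_pos: [0.6122, -0.145, 0.0194]
orientation: [-0.647, 1.828, -1.828]
force: [0.0, 0.1, -1.0]
opening: 0.0601
t: 13.28
tool_pos: [0.612, -0.1449, 0.2091]
orientation: [-0.648, 1.828, -1.828]
force: [0.7, -0.0, -0.4]
opening: 0.0928
t 13.32 pos [ 0.6116 -0.1448  0.2081] jaw -51.0 tilt 0.11 open 93.3 F [ 0.8  0.3 -0.4] q6 0.58
turn about tool y (rad) -0.017
shift tool xyz mm [-283.5    8.4 -351.2]
```

View pics/w6.png

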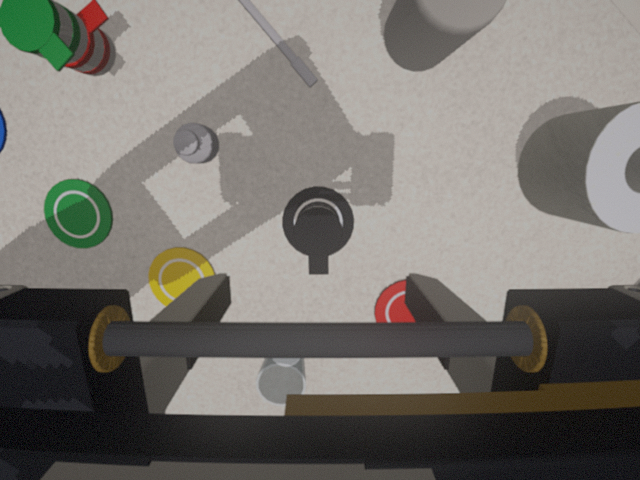

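Run:
```python
from h import *
w=optics.read_camera("wrist")
a=cv2.resize(w["image"][180:280,270:370],None,fx=6,fy=6,interpolation=cv2.INTER_CUBIC);a=cv2.convertScaleAbs(a,alpha=1.8);cv2.imwrite("pics/w7.png",a)
```

```text
(no output)
```

View pics/w7.png

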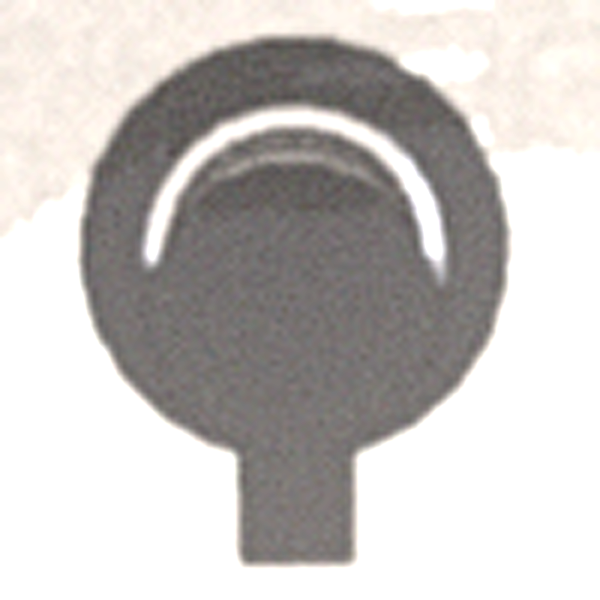

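```bash
python3 -m inch '[[[-25,0,-31,0,0,0],[-37,1,-46,0,0,0],[-37,1,-46,0,0,0],[-37,1,-46,0,0,0],[-37,1,-46,0,0,0],[-37,1,-46,0,0,0],[-37,1,-46,0,0,0],[-37,1,-44,0,0,0]]]'; python3 -m inch '[[[0,0,0,0,0,0],[0,0,0,0,0,0]]]'; python3 go.py .603 .3065 .0587 -50
python3 - <<'E'
from h import *
w=optics.read_camera("wrist");im=w["image"];cv2.imwrite("pics/w8.png",im)
m=blobs(im,'yellow')[0];p,r=disc(m);M=cv2.moments(m,True);print(p,r,plane(w,p,.088),np.count_nonzero(m))
E
```

```text
t: 14.38
tool_pos: [0.6109, 0.3082, 0.2005]
orientation: [-0.65, 1.829, -1.829]
force: [1.7, -0.2, 0.1]
opening: 0.0931
t: 14.62
tool_pos: [0.6113, 0.3062, 0.2007]
orientation: [-0.651, 1.828, -1.829]
force: [0.1, 0.0, -0.3]
opening: 0.093
t 14.62 pos [0.6113 0.3062 0.2007] jaw -50.9 tilt 0.16 open 93.0 F [ 0.1  0.  -0.3] q6 1.28
turn about tool y (rad) -0.017
shift tool xyz mm [  5.8 142.   -5.5]
[311.25   250.1875] 26.75 [0.60184494 0.30637249 0.088     ] 3624
```

View pics/w8.png

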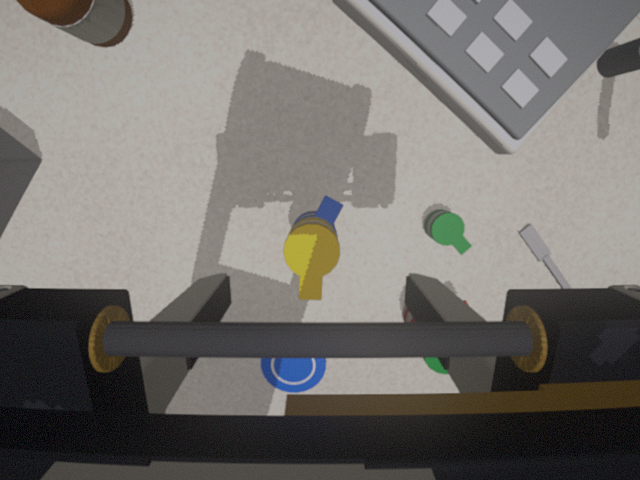

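```bash
python3 -m inch '[[[3,20,-3,0,0,0],[3,30,-3,0,0,0],[0,30,0,0,0,0],[0,20,0,0,0,0],[0,20,0,0,0,0],[0,10,0,0,0,0],[0,5,0,0,0,0],[0,0,0,0,0,0]]]'; python3 go.py .602 .3065 .0587 -51
```

```text
t: 15.68
tool_pos: [0.6038, 0.3076, 0.0678]
orientation: [-0.647, 1.828, -1.828]
force: [-0.3, -0.7, 0.3]
opening: 0.093
t 15.68 pos [0.6038 0.3076 0.0678] jaw -51.0 tilt 0.03 open 93.0 F [-0.3 -0.7  0.3] q6 1.29
turn about tool y (rad) 0.0
shift tool xyz mm [ 2.1  9.1 -0.3]
```

```bash
python3 -m inch '[[[2,7,0,0,0,0],[0,2,0,0,0,0],[0,0,0,0,0,0],[0,0,0,0,0,0]]]'; python3 -m inch '[[[0,0,0,0,0,0],[0,0,0,0,0,0],[0,0,0,0,0,0],[0,0,0,0,0,0],[0,0,0,0,0,0],[0,0,0,0,0,0],[0,0,0,0,0,0],[0,0,0,0,0,0]]]' 40 12; python3 -m inch '[[[0,0,0,0,0,0],[0,0,0,0,0,0]]]' 40 20;  python3 go.py .602 .3065 .0587 -51;  python3 -m inch '[[[0,-5,0,0,0,0],[0,-10,0,0,0,0],[0,-20,0,0,0,0],[0,-30,0,0,0,0],[0,-40,0,0,0,0],[0,-40,0,0,0,0],[0,0,0,0,0,0],[0,0,0,0,0,0]]]'; python3 go.py .461 -.0652 .2 -51
python3 - <<'E'
from h import *
w=optics.read_camera("wrist");im=w["image"];cv2.imwrite("pics/w9.png",im)
E
```

```text
t: 16.18
tool_pos: [0.6021, 0.3062, 0.0586]
orientation: [-0.647, 1.828, -1.828]
force: [0.1, -0.1, -0.6]
opening: 0.0933
t: 17.18
tool_pos: [0.602, 0.3062, 0.0584]
orientation: [-0.647, 1.828, -1.828]
force: [0.4, 0.4, 0.1]
opening: 0.0478
t: 17.42
tool_pos: [0.602, 0.3061, 0.0584]
orientation: [-0.647, 1.828, -1.828]
force: [0.1, -0.8, -0.3]
opening: 0.0474
t 17.43 pos [0.602  0.3061 0.0584] jaw -51.0 tilt 0.0 open 47.4 F [ 0.1 -0.8 -0.3] q6 1.28
turn about tool y (rad) 0.0
shift tool xyz mm [-0.2 -0.3 -0.3]
t: 18.42
tool_pos: [0.6021, 0.3062, 0.2041]
orientation: [-0.646, 1.828, -1.828]
force: [-0.8, 0.3, -0.6]
opening: 0.048
t 18.43 pos [0.6021 0.3062 0.2041] jaw -51.0 tilt 0.05 open 48.0 F [-0.8  0.3 -0.6] q6 1.28
turn about tool y (rad) 0.0
shift tool xyz mm [343.4   3.8 199.8]
```

View pics/w9.png

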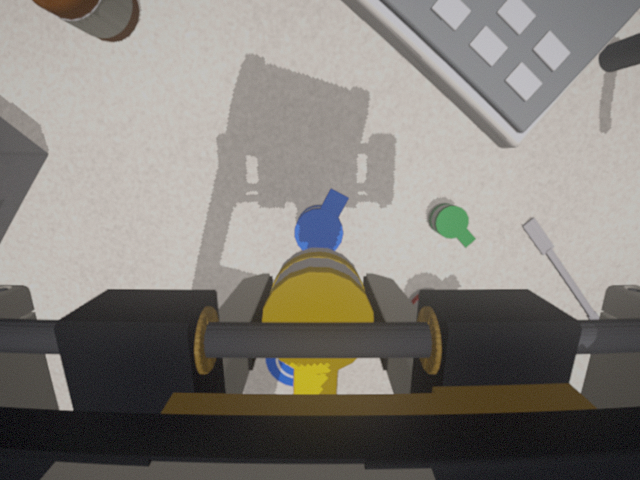

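```bash
python3 -m inch '[[[20,0,12,0,0,0],[43,0,25,0,0,0],[48,1,28,0,0,0],[48,1,28,0,0,0],[48,1,28,0,0,0],[48,1,28,0,0,0],[48,0,28,0,0,0],[40,0,23,0,0,0]]]'; python3 -m inch '[[[0,0,0,0,0,0],[0,0,0,0,0,0],[0,0,0,0,0,0]]]'; python3 go.py .461 -.0652 .0195 -51
python3 - <<'E'
from h import *
w=optics.read_camera("wrist");im=w["image"];cv2.imwrite("pics/w10.png",im)
a=cv2.resize(im[180:330,240:400],None,fx=4,fy=4);cv2.imwrite("pics/w10.png",a)
E
```

```text
t: 19.48
tool_pos: [0.4595, -0.0666, 0.1979]
orientation: [-0.649, 1.83, -1.828]
force: [0.2, -0.4, -1.6]
opening: 0.0478
t: 19.85
tool_pos: [0.4614, -0.0641, 0.1989]
orientation: [-0.649, 1.828, -1.826]
force: [-0.2, 0.8, -0.2]
opening: 0.0477
t 19.85 pos [ 0.4614 -0.0641  0.1989] jaw -50.9 tilt 0.06 open 47.7 F [-0.2  0.8 -0.2] q6 0.64
turn about tool y (rad) 0.001
shift tool xyz mm [  1.  179.4   0.8]
```

View pics/w10.png

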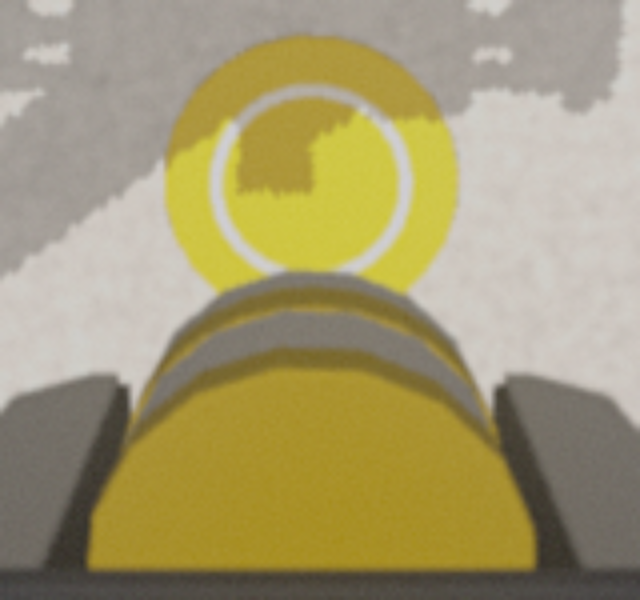

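Run:
```python
from h import *
w=optics.read_camera("wrist");s=monitor.read_state();T=R.from_rotvec(s["orientation"]).as_matrix()
P=plane(w,(318,225.3),.005);print(P,(T.T@(P-s["tool_pos"])*1000).round(1))
for y,z in((271,.0293),(248,-.0147)):
  P=plane(w,(318,y),s["tool_pos"][2]+z);print((T.T@(P-s["tool_pos"])*1000).round(1))
```

```text
[ 0.4602609  -0.06460317  0.005     ] [  1.2 194.1  -0.3]
[-22.8 -29.3  -0.6]
[-20.8  14.7  -0.5]
```

```bash
python3 -m inch '[[[0,30,0,0,0,0],[-0.5,40,0,0,0,0],[0,40,0,0,0,0],[0,30,0,0,0,0],[0,20,0,0,0,0],[0,10,0,0,0,0],[0,0,0,0,0,0],[0,0,0,0,0,0]]]'; python3 -m inch '[[[0,3,0,0,0,0],[0,2,0,0,0,0],[0,2,0,0,0,0],[0,1,0,0,0,0],[0,0,0,0,0,0],[0,0,0,0,0,0]]]';python3 go.py .461 -.0645 .0195 -51
```

```text
t: 20.95
tool_pos: [0.4627, -0.0649, 0.0305]
orientation: [-0.646, 1.826, -1.828]
force: [-0.2, 0.6, -0.1]
opening: 0.0482
t: 21.7
tool_pos: [0.4618, -0.0648, 0.0215]
orientation: [-0.647, 1.828, -1.828]
force: [0.4, 0.5, -0.5]
opening: 0.0474
t 21.7 pos [ 0.4618 -0.0648  0.0215] jaw -51.0 tilt 0.0 open 47.4 F [ 0.4  0.5 -0.5] q6 0.64
turn about tool y (rad) 0.0
shift tool xyz mm [ 0.4  2.  -0.7]
```

```bash
python3 -m inch '[[[0,1,0,0,0,0],[0,0.7,0,0,0,0],[0,0,0,0,0,0],[0,0,0,0,0,0]]]'; python3 -m inch '[[[0,0,0,0,0,0],[0,0,0,0,0,0],[0,0,0,0,0,0],[0,0,0,0,0,0],[0,0,0,0,0,0]]]' 60; python3 -m inch '[[[0,-5,0,0,0,0],[0,-25,0,0,0,0],[0,-40,0,0,0,0],[0,-40,0,0,0,0],[0,-40,0,0,0,0],[0,-40,0,0,0,0],[0,0,0,0,0,0],[0,0,0,0,0,0]]]' 93
python3 - <<'E'
from h import *
w=optics.read_camera("wrist");cv2.imwrite("pics/w11.png",w["image"])
E
python3 go.py .6025 .307 .2 0
```

```text
t: 22.2
tool_pos: [0.4617, -0.0648, 0.0197]
orientation: [-0.647, 1.828, -1.828]
force: [0.8, -0.1, 0.3]
opening: 0.0476
t: 22.82
tool_pos: [0.4618, -0.0648, 0.0198]
orientation: [-0.647, 1.828, -1.828]
force: [-0.2, -0.4, -0.0]
opening: 0.0601
t: 23.82
tool_pos: [0.4616, -0.0648, 0.2095]
orientation: [-0.648, 1.828, -1.828]
force: [0.4, -0.1, -0.9]
opening: 0.0931
t 23.88 pos [ 0.4611 -0.0647  0.2087] jaw -51.0 tilt 0.09 open 93.3 F [-0.6 -0.3 -0.7] q6 0.64
turn about tool y (rad) -0.89
shift tool xyz mm [-371.7    8.2  141.4]
```

View pics/w11.png

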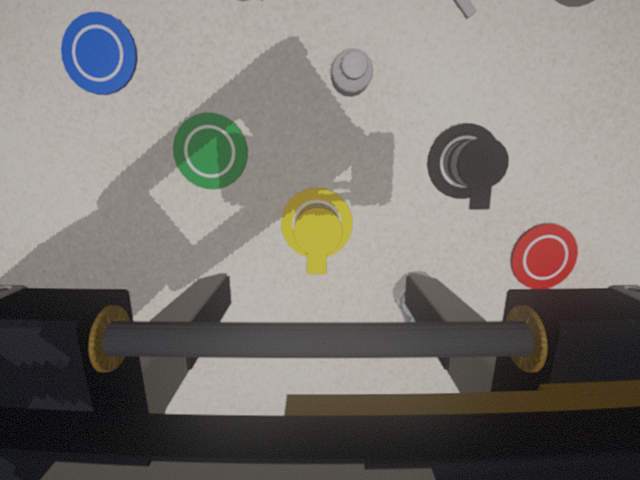

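```bash
python3 go.py .6025 .307 .2 -81; python3 -m inch '[[[0,0,0,0,0.175,0],[0,0,0,0,0.175,0],[0,0,0,0,0.173,0],[0,0,0,0,0,0]]]'; python3 go.py .6025 .307 .2 -81
```

```text
t 23.88 pos [ 0.4611 -0.0647  0.2087] jaw -51.0 tilt 0.09 open 93.3 F [-0.6 -0.3 -0.7] q6 0.64
turn about tool y (rad) 0.524
shift tool xyz mm [-197.8    8.9 -345. ]
t: 24.38
tool_pos: [0.4609, -0.0646, 0.2082]
orientation: [-0.173, 2.141, -2.139]
force: [0.5, -0.3, -0.5]
opening: 0.0933
t 24.38 pos [ 0.4609 -0.0646  0.2082] jaw -80.9 tilt 0.16 open 93.3 F [ 0.5 -0.3 -0.5] q6 1.16
turn about tool y (rad) 0.002
shift tool xyz mm [-198.     8.1 -344.9]
```

```bash
python3 -m inch '[[[-24,1,-43,0,0,0],[-29,1,-50,0,0,0],[-29,1,-50,0,0,0],[-29,1,-50,0,0,0],[-29,1,-50,0,0,0],[-29,1,-50,0,0,0],[-29,1,-50,0,0,0],[0,0,0,0,0,0]]]'; python3 -m inch '[[[0,0,0,0,0,0],[0,0,0,0,0,0]]]';python3 go.py .6025 .307 .0147 -81;python3 - <<'E'
from h import *
w=optics.read_camera("wrist");im=w["image"];cv2.imwrite("pics/w12.png",im)
m=blobs(im,'blue')[0];p,r=disc(box(m,(270,180,370,330)));print(p,r,plane(w,p,.044))
E
```

```text
t: 25.38
tool_pos: [0.6024, 0.3083, 0.199]
orientation: [-0.183, 2.136, -2.138]
force: [0.3, -0.7, -0.9]
opening: 0.0932
t: 25.62
tool_pos: [0.6033, 0.3037, 0.203]
orientation: [-0.169, 2.139, -2.139]
force: [0.1, -0.3, -0.5]
opening: 0.0927
t 25.62 pos [0.6033 0.3037 0.203 ] jaw -81.0 tilt 0.02 open 92.7 F [ 0.1 -0.3 -0.5] q6 1.8
turn about tool y (rad) 0.001
shift tool xyz mm [  0.3 188.3  -3.4]
[316.25 232.  ] 22.41977 [0.60159785 0.30527941 0.044     ]
```

View pics/w12.png

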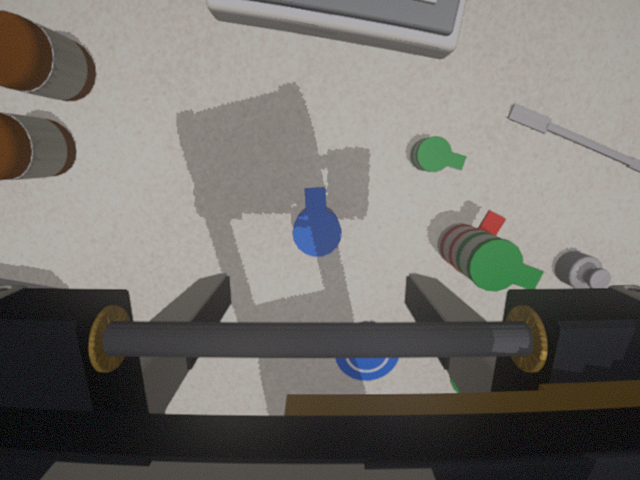

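```bash
python3 -m inch '[[[0.5,30,-1,0,0,0],[0.5,40,-1,0,0,0],[0,40,0,0,0,0],[0,30,0,0,0,0],[0,20,0,0,0,0],[0,15,0,0,0,0],[0,5,0,0,0,0],[0,0,0,0,0,0]]]';python3 -m inch '[[[0,0,0,0,0,0],[0,0,0,0,0,0]]]'; python3 go.py .602 .306 .0155 -81
```

```text
t: 26.68
tool_pos: [0.6025, 0.307, 0.0233]
orientation: [-0.168, 2.139, -2.139]
force: [0.7, -0.5, 0.9]
opening: 0.0934
t: 26.92
tool_pos: [0.6027, 0.3072, 0.0237]
orientation: [-0.168, 2.139, -2.138]
force: [0.2, 0.0, 0.2]
opening: 0.0933
t 26.93 pos [0.6027 0.3072 0.0237] jaw -81.0 tilt 0.09 open 93.3 F [0.2 0.  0.2] q6 1.81
turn about tool y (rad) 0.001
shift tool xyz mm [0.9 8.2 1. ]
```

```bash
python3 -m inch '[[[1,5,0.5,0,0,0],[0,3,0,0,0,0],[0,0,0,0,0,0],[0,0,0,0,0,0]]]'; python3 -m inch '[[[0,0,0,0,0,0],[0,0,0,0,0,0],[0,0,0,0,0,0],[0,0,0,0,0,0],[0,0,0,0,0,0],[0,0,0,0,0,0],[0,0,0,0,0,0],[0,0,0,0,0,0]]]' 40 12; python3 -m inch '[[[0,0,0,0,0,0],[0,0,0,0,0,0]]]' 40 20;  python3 go.py .602 .306 .0155 -81;  python3 -m inch '[[[0,-5,0,0,0,0],[0,-10,0,0,0,0],[0,-20,0,0,0,0],[0,-30,0,0,0,0],[0,-30,0,0,0,0],[0,-30,0,0,0,0],[0,0,0,0,0,0],[0,0,0,0,0,0]]]'; python3 go.py .4582 .221 .14 -81
```

```text
t: 27.42
tool_pos: [0.6011, 0.3062, 0.0147]
orientation: [-0.169, 2.139, -2.139]
force: [0.0, 0.3, -0.5]
opening: 0.0932
t: 28.42
tool_pos: [0.6012, 0.3061, 0.0148]
orientation: [-0.169, 2.139, -2.139]
force: [-0.1, -1.1, 0.3]
opening: 0.0481
t: 28.68
tool_pos: [0.6012, 0.3061, 0.0148]
orientation: [-0.169, 2.139, -2.139]
force: [1.0, -1.0, -0.1]
opening: 0.0477
t 28.68 pos [0.6012 0.3061 0.0148] jaw -81.0 tilt 0.0 open 47.7 F [ 1.  -1.  -0.1] q6 1.81
turn about tool y (rad) 0.001
shift tool xyz mm [-0.8 -0.7  0.3]
t: 29.68
tool_pos: [0.601, 0.3061, 0.1395]
orientation: [-0.169, 2.139, -2.139]
force: [-0.4, -0.2, -1.6]
opening: 0.0476
t 29.68 pos [0.601  0.3061 0.1395] jaw -81.0 tilt 0.0 open 47.6 F [-0.4 -0.2 -1.6] q6 1.81
turn about tool y (rad) 0.001
shift tool xyz mm [154.3  -0.4  61.8]
```

```bash
python3 -m inch '[[[20,-10,8,0,0,0],[35,-15,14,0,0,0],[40,-15,16,0,0,0],[40,-15,16,0,0,0],[19,-5,8,0,0,0],[0,0,0,0,0,0],[0,0,0,0,0,0],[0,0,0,0,0,0]]]'; python3 go.py .4582 .221 .0198 -81
python3 - <<'E'
from h import *
w=optics.read_camera("wrist");im=w["image"]
a=cv2.resize(im[180:330,240:400],None,fx=4,fy=4);cv2.imwrite("pics/w13.png",a)
E
```

```text
t: 30.68
tool_pos: [0.459, 0.2209, 0.1988]
orientation: [-0.171, 2.139, -2.14]
force: [-0.7, 0.6, -1.3]
opening: 0.0475
t 30.68 pos [0.459  0.2209 0.1988] jaw -81.0 tilt 0.08 open 47.5 F [-0.7  0.6 -1.3] q6 1.76
turn about tool y (rad) 0.001
shift tool xyz mm [  0.6 179.   -0.2]
```

View pics/w13.png

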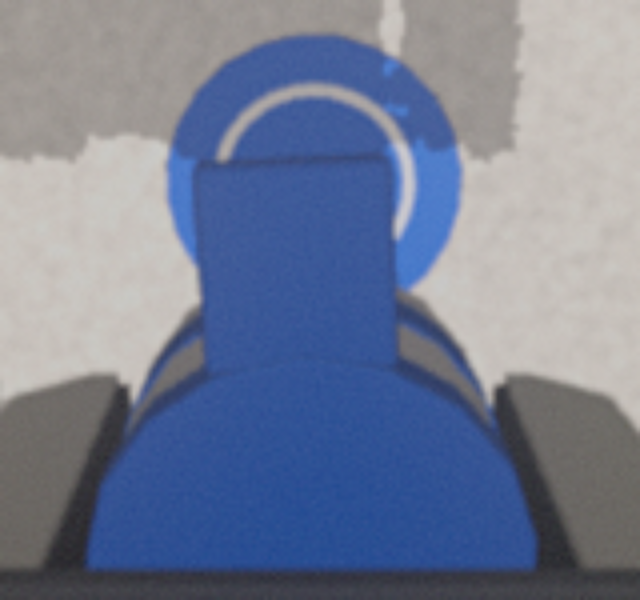

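```bash
python3 -m inch '[[[0,30,0,0,0,0],[0,40,0,0,0,0],[0,40,0,0,0,0],[0,30,0,0,0,0],[0,20,0,0,0,0],[0,10,0,0,0,0],[0,0,0,0,0,0],[0,0,0,0,0,0]]]'; python3 go.py .4582 .221 .0198 -81
```

```text
t: 31.72
tool_pos: [0.4597, 0.2211, 0.0307]
orientation: [-0.167, 2.139, -2.138]
force: [-1.0, 0.2, -1.0]
opening: 0.048
t 31.73 pos [0.4597 0.2211 0.0307] jaw -81.0 tilt 0.09 open 48.0 F [-1.   0.2 -1. ] q6 1.76
turn about tool y (rad) 0.001
shift tool xyz mm [ 1.5 10.9 -0.2]
```

```bash
python3 -m inch '[[[0.5,4,0,0,0,0],[0,3,0,0,0,0],[0,2,0,0,0,0],[0,1,0,0,0,0],[0,0.5,0,0,0,0],[0,0,0,0,0,0],[0,0,0,0,0,0]]]'; python3 go.py .4582 .221 .0198 -81
```

```text
t: 32.6
tool_pos: [0.4582, 0.2206, 0.0197]
orientation: [-0.17, 2.139, -2.14]
force: [-4.2, -1.1, 5.4]
opening: 0.0476
t 32.6 pos [0.4582 0.2206 0.0197] jaw -81.0 tilt 0.03 open 47.6 F [-4.2 -1.1  5.4] q6 1.76
turn about tool y (rad) 0.001
shift tool xyz mm [-0.  -0.1 -0.3]
```

```bash
python3 -m inch '[[[0,-0.3,0,0,0,0],[0,0,0,0,0,0],[0,0,0,0,0,0],[0,0,0,0,0,0],[0,0,0,0,0,0]]]' 60; python3 -m inch '[[[0,-5,0,0,0,0],[0,-25,0,0,0,0],[0,-40,0,0,0,0],[0,-40,0,0,0,0],[0,-40,0,0,0,0],[0,-40,0,0,0,0],[0,0,0,0,0,0],[0,0,0,0,0,0]]]' 93
python3 - <<'E'
from h import *
w=optics.read_camera("wrist");cv2.imwrite("pics/w14.png",w["image"])
E
python3 go.py .606 .1455 .21 -11
```

```text
t: 33.22
tool_pos: [0.4583, 0.2206, 0.0195]
orientation: [-0.169, 2.139, -2.139]
force: [-0.4, -0.2, -0.5]
opening: 0.06
t: 34.22
tool_pos: [0.4581, 0.2206, 0.2093]
orientation: [-0.169, 2.139, -2.139]
force: [0.2, -0.2, -0.5]
opening: 0.093
t 34.27 pos [0.4577 0.2205 0.2084] jaw -81.0 tilt 0.1 open 92.8 F [-0.5  0.1 -0.1] q6 1.76
turn about tool y (rad) -1.221
shift tool xyz mm [ 45.3  -1.4 159.9]
```

View pics/w14.png

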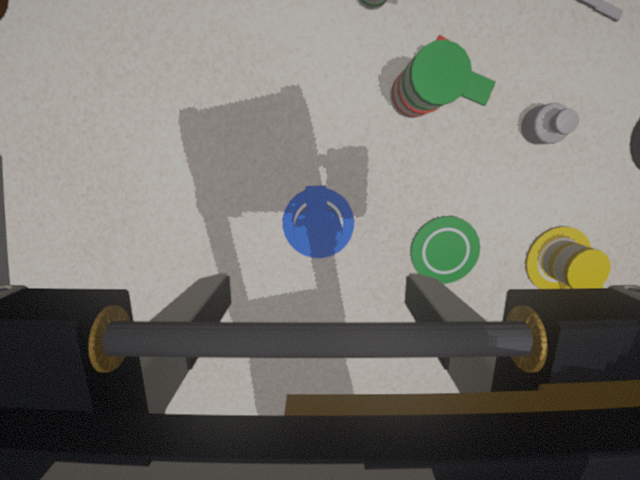

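```bash
python3 -m inch '[[[0,0,0,0,-0.172,0],[0,0,0,0,-0.172,0],[0,0,0,0,-0.172,0],[0,0,0,0,-0.172,0],[0,0,0,0,-0.172,0],[0,0,0,0,-0.172,0],[0,0,0,0,-0.172,0],[0,0,0,0,0,0]]]'; python3 -m inch '[[[11,0,40,0,0,0],[11,0,40,0,0,0],[11,0,40,0,0,0],[11,0,40,0,0,0],[0,0,0,0,0,0],[0,0,0,0,0,0],[0,0,0,0,0,0]]]'; python3 go.py .606 .1455 .0587 -12
python3 - <<'E'
from h import *
w=optics.read_camera("wrist");im=w["image"];cv2.imwrite("pics/w15.png",im)
m=blobs(im,'green')[0];p,r=disc(box(m,(250,190,370,330)));print(p,r,plane(w,p,.088))
E
```

```text
t: 35.28
tool_pos: [0.4575, 0.2204, 0.2079]
orientation: [-1.105, 1.364, -1.362]
force: [-0.1, 0.9, 0.1]
opening: 0.0928
t: 36.15
tool_pos: [0.6049, 0.1451, 0.2094]
orientation: [-1.103, 1.362, -1.362]
force: [0.8, -0.0, -0.7]
opening: 0.0927
t 36.15 pos [0.6049 0.1451 0.2094] jaw -12.0 tilt 0.03 open 92.7 F [ 0.8 -0.  -0.7] q6 0.36
turn about tool y (rad) 0.0
shift tool xyz mm [ -0.7 150.7   1.1]
[317.16666667 236.79166667] 23.647675 [0.60459253 0.14831417 0.088     ]
```

View pics/w15.png

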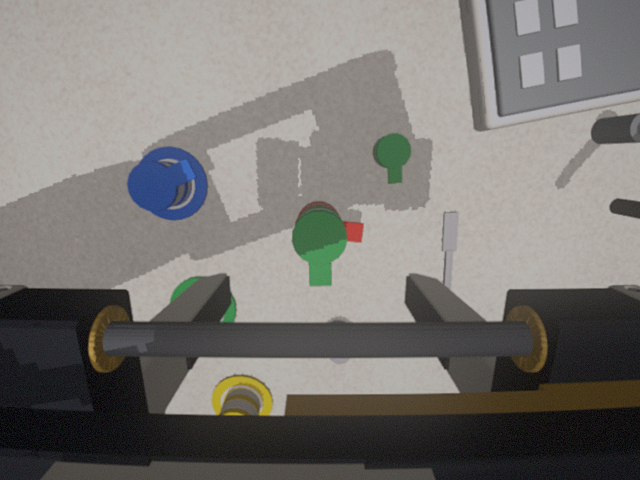

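```bash
python3 go.py .605 .146 .0587 -12; python3 -m inch '[[[-1,30,0,0,0,0],[0,40,0,0,0,0],[0,30,0,0,0,0],[0,20,0,0,0,0],[0,15,0,0,0,0],[0,5,0,0,0,0],[0,0,0,0,0,0],[0,0,0,0,0,0]]]'; python3 go.py .605 .146 .0587 -12
```

```text
t 36.2 pos [0.605  0.1451 0.2096] jaw -12.0 tilt 0.01 open 92.8 F [ 0.6 -1.1 -0.5] q6 0.36
turn about tool y (rad) 0.0
shift tool xyz mm [ -0.9 150.9  -0.2]
t: 37.2
tool_pos: [0.6068, 0.1455, 0.0708]
orientation: [-1.101, 1.36, -1.362]
force: [0.1, -0.2, 0.1]
opening: 0.0928
t 37.2 pos [0.6068 0.1455 0.0708] jaw -12.0 tilt 0.11 open 92.8 F [ 0.1 -0.2  0.1] q6 0.36
turn about tool y (rad) 0.0
shift tool xyz mm [-0.1 12.1 -1.9]
```

```bash
python3 -m inch '[[[0,8,-1,0,0,0],[0,4,0,0,0,0],[0,0,0,0,0,0],[0,0,0,0,0,0]]]'; python3 -m inch '[[[0,0,0,0,0,0],[0,0,0,0,0,0],[0,0,0,0,0,0],[0,0,0,0,0,0],[0,0,0,0,0,0],[0,0,0,0,0,0],[0,0,0,0,0,0],[0,0,0,0,0,0]]]' 40 12; python3 -m inch '[[[0,0,0,0,0,0],[0,0,0,0,0,0]]]' 40 20;  python3 go.py .605 .146 .0587 -12;  python3 -m inch '[[[0,-5,0,0,0,0],[0,-10,0,0,0,0],[0,-20,0,0,0,0],[0,-30,0,0,0,0],[0,-40,0,0,0,0],[0,-37,0,0,0,0],[0,0,0,0,0,0],[0,0,0,0,0,0]]]'; python3 go.py .450 .0722 .2 -12
python3 - <<'E'
from h import *
w=optics.read_camera("wrist");im=w["image"];cv2.imwrite("pics/w16.png",im)
E
```

```text
t: 37.7
tool_pos: [0.6049, 0.1456, 0.0575]
orientation: [-1.103, 1.362, -1.361]
force: [0.1, 0.3, 0.3]
opening: 0.0933
t: 38.7
tool_pos: [0.605, 0.1456, 0.0576]
orientation: [-1.103, 1.361, -1.362]
force: [0.5, 0.2, 0.6]
opening: 0.0477
t: 38.95
tool_pos: [0.605, 0.1456, 0.0576]
orientation: [-1.103, 1.361, -1.362]
force: [-0.4, -0.3, 0.3]
opening: 0.0478
t 38.95 pos [0.605  0.1456 0.0576] jaw -12.0 tilt 0.01 open 47.8 F [-0.4 -0.3  0.3] q6 0.36
turn about tool y (rad) 0.0
shift tool xyz mm [-0.4 -1.1 -0.1]
t: 39.95
tool_pos: [0.6049, 0.1456, 0.1999]
orientation: [-1.103, 1.361, -1.362]
force: [0.1, 0.2, -1.0]
opening: 0.048
t 39.95 pos [0.6049 0.1456 0.1999] jaw -12.0 tilt 0.03 open 48.0 F [ 0.1  0.2 -1. ] q6 0.36
turn about tool y (rad) 0.0
shift tool xyz mm [ 104.    -0.2 -136.2]
```

View pics/w16.png

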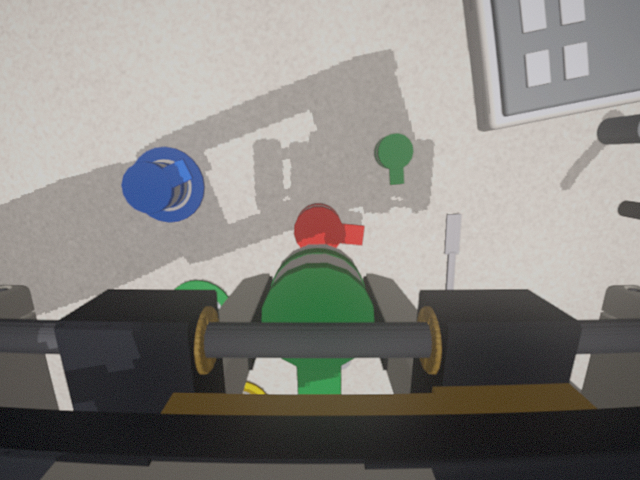

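```bash
python3 -m inch '[[[15,0,-20,0,0,0],[25,0,-33,0,0,0],[32,0,-42,0,0,0],[32,0,-41,0,0,0],[0,0,0,0,0,0],[0,0,0,0,0,0],[0,0,0,0,0,0]]]'; python3 go.py .450 .0722 .0188 -12
python3 - <<'E'
from h import *
w=optics.read_camera("wrist");im=w["image"]
a=cv2.resize(im[180:330,240:400],None,fx=4,fy=4);cv2.imwrite("pics/w17.png",a)
E
```

```text
t: 40.88
tool_pos: [0.4511, 0.0724, 0.1994]
orientation: [-1.103, 1.361, -1.361]
force: [-0.2, -0.7, -0.3]
opening: 0.0477
t 40.88 pos [0.4511 0.0724 0.1994] jaw -12.0 tilt 0.01 open 47.7 F [-0.2 -0.7 -0.3] q6 0.26
turn about tool y (rad) 0.001
shift tool xyz mm [  0.4 180.6  -1. ]
```

View pics/w17.png

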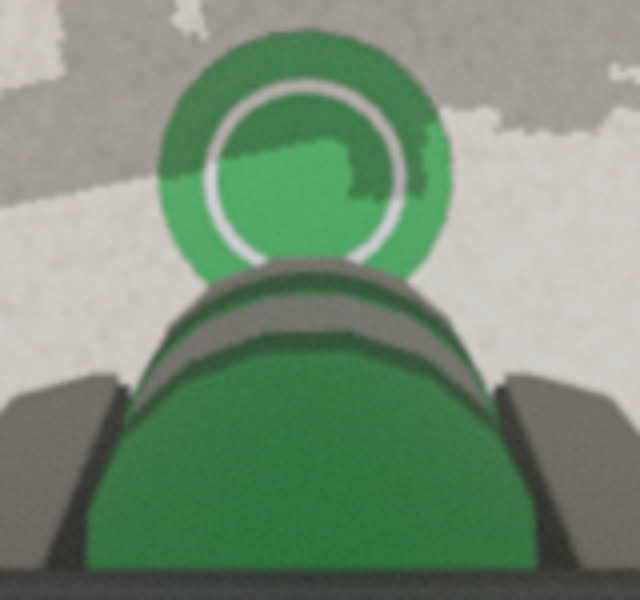

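```bash
python3 -m inch '[[[-0.5,30,-1.5,0,0,0],[0,40,0,0,0,0],[0,40,0,0,0,0],[0,30,0,0,0,0],[0,20,0,0,0,0],[0,10,0,0,0,0],[0,0,0,0,0,0],[0,0,0,0,0,0]]]'; python3 go.py .450 .0725 .0188 -12
```

```text
t: 41.92
tool_pos: [0.4499, 0.073, 0.0305]
orientation: [-1.102, 1.36, -1.362]
force: [0.4, 1.2, -0.1]
opening: 0.0479
t 41.92 pos [0.4499 0.073  0.0305] jaw -12.0 tilt 0.08 open 47.9 F [ 0.4  1.2 -0.1] q6 0.26
turn about tool y (rad) 0.001
shift tool xyz mm [ 0.5 11.7  0.2]
```

```bash
python3 -m inch '[[[0,4,0.3,0,0,0],[0,3,0,0,0,0],[0,2,0,0,0,0],[0,1,0,0,0,0],[0,1,0,0,0,0],[0,0,0,0,0,0],[0,0,0,0,0,0]]]'; python3 go.py .450 .0725 .0188 -12
```

```text
t: 42.8
tool_pos: [0.4493, 0.0728, 0.0185]
orientation: [-1.103, 1.361, -1.361]
force: [0.0, -0.2, -0.3]
opening: 0.0475
t 42.8 pos [0.4493 0.0728 0.0185] jaw -12.0 tilt 0.0 open 47.5 F [ 0.  -0.2 -0.3] q6 0.26
turn about tool y (rad) 0.0
shift tool xyz mm [ 0.2 -0.3  0.8]
```

```bash
python3 -m inch '[[[0,0.4,0,0,0,0],[0,0,0,0,0,0],[0,0,0,0,0,0]]]'; python3 -m inch '[[[0,0,0,0,0,0],[0,0,0,0,0,0],[0,0,0,0,0,0],[0,0,0,0,0,0],[0,0,0,0,0,0]]]' 60; python3 -m inch '[[[0,-5,0,0,0,0],[0,-25,0,0,0,0],[0,-40,0,0,0,0],[0,-40,0,0,0,0],[0,-40,0,0,0,0],[0,-40,0,0,0,0],[0,0,0,0,0,0],[0,0,0,0,0,0]]]' 93
python3 - <<'E'
from h import *
w=optics.read_camera("wrist");cv2.imwrite("pics/w18.png",w["image"])
E
python3 go.py .605 .145 .21 -108
```

```text
t: 43.18
tool_pos: [0.4493, 0.0729, 0.0185]
orientation: [-1.103, 1.361, -1.361]
force: [-2.7, -0.6, 5.5]
opening: 0.0474
t: 43.8
tool_pos: [0.4493, 0.0728, 0.0181]
orientation: [-1.103, 1.361, -1.361]
force: [0.2, -0.3, 0.3]
opening: 0.06
t: 44.8
tool_pos: [0.4491, 0.0728, 0.2078]
orientation: [-1.103, 1.362, -1.361]
force: [-1.0, -0.6, 0.6]
opening: 0.0929
t 44.85 pos [0.4486 0.0728 0.2071] jaw -12.0 tilt 0.09 open 92.7 F [ 0.4  0.4 -0.5] q6 0.26
turn about tool y (rad) -1.466
shift tool xyz mm [126.4  -3.1 117. ]
```

View pics/w18.png

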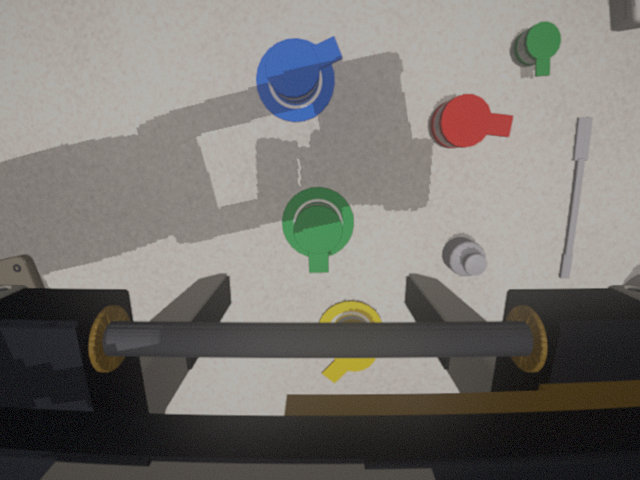

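```bash
python3 -m inch '[[[0,0,0,0,-0.183,0],[0,0,0,0,-0.183,0],[0,0,0,0,-0.183,0],[0,0,0,0,-0.183,0],[0,0,0,0,-0.183,0],[0,0,0,0,-0.183,0],[0,0,0,0,-0.183,0],[0,0,0,0,-0.183,0]]]'; python3 -m inch '[[[32,0,29,0,0,0],[32,0,29,0,0,0],[32,0,29,0,0,0],[31,0,29,0,0,0],[0,0,0,0,0,0],[0,0,0,0,0,0],[0,0,0,0,0,0]]]'; python3 go.py .605 .145 .0147 72
python3 - <<'E'
from h import *
w=optics.read_camera("wrist");im=w["image"];cv2.imwrite("pics/w19.png",im)
m=blobs(im,'red')[0];p,r=disc(box(m,(250,170,390,330)));print(p,r,plane(w,p,.044))
E
```

```text
t: 45.85
tool_pos: [0.4482, 0.0728, 0.2063]
orientation: [-1.558, 0.246, -0.241]
force: [-0.2, -0.3, 0.8]
opening: 0.0929
t: 46.72
tool_pos: [0.6051, 0.1433, 0.2081]
orientation: [-1.557, 0.248, -0.248]
force: [-0.4, -1.2, 0.2]
opening: 0.0933
t 46.73 pos [0.6051 0.1433 0.2081] jaw 71.9 tilt 0.02 open 93.3 F [-0.4 -1.2  0.2] q6 -1.1
turn about tool y (rad) -0.002
shift tool xyz mm [ -0.6 193.4   1.7]
[320. 229.] 22.41977 [0.60462279 0.14629991 0.044     ]
```

View pics/w19.png

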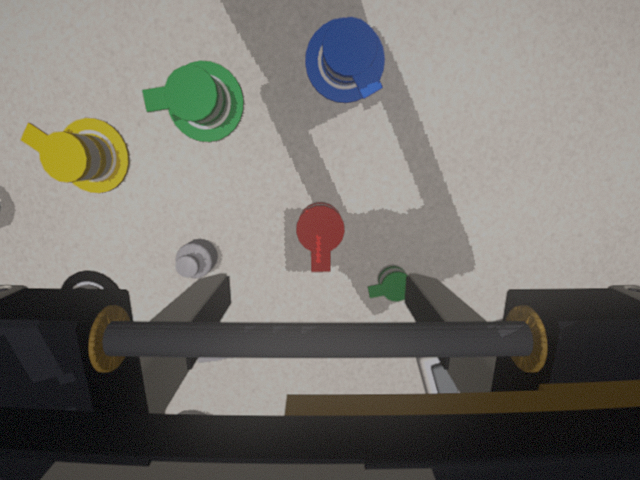

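```bash
python3 go.py .6058 .1457 .015 72; python3 -m inch '[[[0,30,1,0,0,0],[0,40,1.5,0,0,0],[0,40,0,0,0,0],[0,35,0,0,0,0],[0,20,0,0,0,0],[0,10,0,0,0,0],[0,5,0,0,0,0],[0,0,0,0,0,0]]]'; python3 go.py .6058 .1457 .015 72
```

```text
t 46.77 pos [0.6054 0.1433 0.2085] jaw 71.9 tilt 0.02 open 93.1 F [ 1.   0.6 -0.1] q6 -1.1
turn about tool y (rad) -0.002
shift tool xyz mm [ -0.4 193.5   2.4]
t: 47.78
tool_pos: [0.6075, 0.1461, 0.0291]
orientation: [-1.556, 0.247, -0.249]
force: [-0.8, 0.1, 0.2]
opening: 0.0932
t 47.77 pos [0.6075 0.1461 0.0291] jaw 71.9 tilt 0.08 open 93.2 F [-0.8  0.1  0.2] q6 -1.1
turn about tool y (rad) -0.002
shift tool xyz mm [-1.5 14.1 -0.9]
```

```bash
python3 -m inch '[[[-0.5,8,-0.5,0,0,0],[0,5,0,0,0,0],[0,0,0,0,0,0],[0,0,0,0,0,0]]]'; python3 -m inch '[[[0,0,0,0,0,0],[0,0,0,0,0,0],[0,0,0,0,0,0],[0,0,0,0,0,0],[0,0,0,0,0,0],[0,0,0,0,0,0],[0,0,0,0,0,0],[0,0,0,0,0,0]]]' 40 12; python3 -m inch '[[[0,0,0,0,0,0],[0,0,0,0,0,0]]]' 40 20;  python3 go.py .6058 .1457 .015 72;  python3 -m inch '[[[0,-5,0,0,0,0],[0,-10,0,0,0,0],[0,-20,0,0,0,0],[0,-30,0,0,0,0],[0,-40,0,0,0,0],[0,-40,0,0,0,0],[0,-35,0,0,0,0],[0,0,0,0,0,0]]]'; python3 go.py .5974 -.2955 .2 72
```

```text
t: 48.28
tool_pos: [0.6062, 0.1457, 0.0152]
orientation: [-1.557, 0.248, -0.248]
force: [0.3, 0.4, 0.2]
opening: 0.0929
t: 49.28
tool_pos: [0.6062, 0.1457, 0.0151]
orientation: [-1.557, 0.248, -0.248]
force: [-1.2, -0.4, 0.2]
opening: 0.0477
t: 49.52
tool_pos: [0.6062, 0.1457, 0.0152]
orientation: [-1.557, 0.248, -0.248]
force: [0.0, 0.1, 0.5]
opening: 0.0475
t 49.52 pos [0.6062 0.1457 0.0152] jaw 71.9 tilt 0.0 open 47.5 F [0.  0.1 0.5] q6 -1.1
turn about tool y (rad) -0.002
shift tool xyz mm [-0.3  0.2 -0.1]
t: 50.52
tool_pos: [0.6088, 0.1462, 0.2013]
orientation: [-1.554, 0.241, -0.254]
force: [0.2, -0.0, -1.1]
opening: 0.0476
t 50.52 pos [0.6088 0.1462 0.2013] jaw 71.9 tilt 0.52 open 47.6 F [ 0.2 -0.  -1.1] q6 -1.1
turn about tool y (rad) -0.002
shift tool xyz mm [ 125.7    0.5 -423.6]
```

```bash
python3 -m inch '[[[6,0,-20,0,0,0],[11,0,-36,0,0,0],[14,0,-46,0,0,0],[14,0,-46,0,0,0],[14,0,-46,0,0,0],[14,0,-46,0,0,0],[14,0,-46,0,0,0],[14,0,-46,0,0,0]]]'; python3 -m inch '[[[14,0,-46,0,0,0],[11,0,-36,0,0,0],[2,0,-8,0,0,0],[0,0,0,0,0,0],[0,0,0,0,0,0],[0,0,0,0,0,0]]]';python3 go.py .5974 -.2955 .2 72;python3 - <<'E'
from h import *
w=optics.read_camera("wrist");im=w["image"]
a=cv2.resize(im[180:330,240:400],None,fx=4,fy=4);cv2.imwrite("pics/w20.png",a)
E
```

```text
t: 51.52
tool_pos: [0.5971, -0.2036, 0.1931]
orientation: [-1.556, 0.251, -0.246]
force: [1.1, 0.2, -0.5]
opening: 0.0475
t: 52.28
tool_pos: [0.597, -0.2939, 0.1952]
orientation: [-1.556, 0.247, -0.247]
force: [0.3, -0.1, -1.7]
opening: 0.0477
t 52.27 pos [ 0.597  -0.2939  0.1952] jaw 72.0 tilt 0.02 open 47.7 F [ 0.3 -0.1 -1.7] q6 -1.79
turn about tool y (rad) -0.0
shift tool xyz mm [ 0.9 -4.8 -1.4]
```

View pics/w20.png

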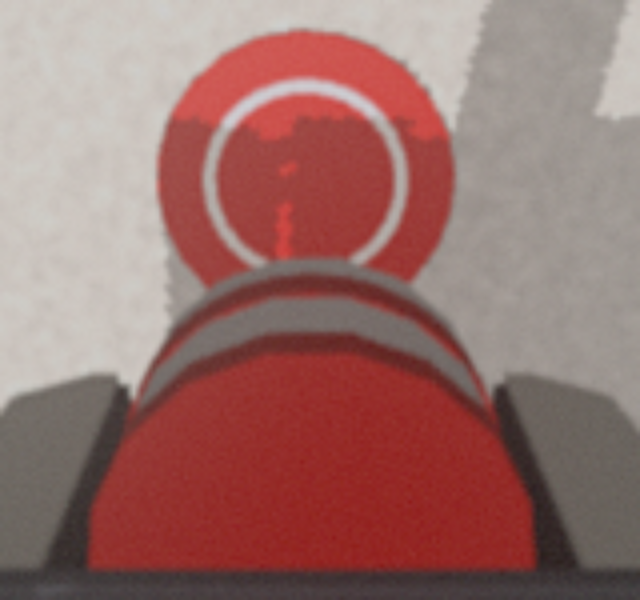

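```bash
python3 -m inch '[[[-0.3,30,-1.5,0,0,0],[0,40,0,0,0,0],[0,40,0,0,0,0],[0,30,0,0,0,0],[0,18,0,0,0,0],[0,6,0,0,0,0],[0,0,0,0,0,0],[0,0,0,0,0,0]]]'; python3 go.py .5974 -.2955 .0202 72
```

```text
t: 53.32
tool_pos: [0.5971, -0.2971, 0.0329]
orientation: [-1.558, 0.246, -0.25]
force: [0.8, -1.6, -1.0]
opening: 0.048
t 53.33 pos [ 0.5971 -0.2971  0.0329] jaw 71.9 tilt 0.15 open 48.0 F [ 0.8 -1.6 -1. ] q6 -1.79
turn about tool y (rad) -0.002
shift tool xyz mm [-0.2 12.7  1.6]
```

```bash
python3 -m inch '[[[0,4,0,0,0,0],[0,3,0,0,0,0],[0,2,0,0,0,0],[0,1,0,0,0,0],[0,1,0,0,0,0],[0,0,0,0,0,0],[0,0,0,0,0,0]]]'; python3 go.py .5974 -.2955 .0202 72
```

```text
t: 54.2
tool_pos: [0.596, -0.2965, 0.0201]
orientation: [-1.557, 0.248, -0.248]
force: [0.0, 0.1, -1.0]
opening: 0.0476
t 54.2 pos [ 0.596  -0.2965  0.0201] jaw 71.9 tilt 0.0 open 47.6 F [ 0.   0.1 -1. ] q6 -1.79
turn about tool y (rad) -0.002
shift tool xyz mm [ 1.  -0.1  1.4]
```

```bash
python3 -m inch '[[[0.3,0.4,0.5,0,0,0],[0,0,0,0,0,0],[0,0,0,0,0,0]]]'; python3 -m inch '[[[0,0,0,0,0,0],[0,0,0,0,0,0],[0,0,0,0,0,0],[0,0,0,0,0,0],[0,0,0,0,0,0]]]' 60; python3 -m inch '[[[0,-5,0,0,0,0],[0,-25,0,0,0,0],[0,-40,0,0,0,0],[0,-40,0,0,0,0],[0,-40,0,0,0,0],[0,-40,0,0,0,0],[0,0,0,0,0,0],[0,0,0,0,0,0]]]' 93
python3 - <<'E'
from h import *
w=optics.read_camera("wrist");cv2.imwrite("pics/w21.png",w["image"])
w=optics.read_camera("scene");cv2.imwrite("pics/s21.png",cv2.resize(w["image"][170:350,160:520],None,fx=2.2,fy=2.2))
E
python3 go.py .3 -.5 .25
```

```text
t: 54.58
tool_pos: [0.5965, -0.2964, 0.0202]
orientation: [-1.557, 0.248, -0.248]
force: [-3.4, -0.7, 4.4]
opening: 0.0479
t: 55.2
tool_pos: [0.5965, -0.2961, 0.0197]
orientation: [-1.556, 0.248, -0.248]
force: [-0.1, 0.3, -0.0]
opening: 0.0597
t: 56.2
tool_pos: [0.5963, -0.296, 0.2095]
orientation: [-1.556, 0.248, -0.248]
force: [-0.5, 0.1, -0.2]
opening: 0.0929
t 56.3 pos [ 0.5956 -0.2956  0.2079] jaw 71.9 tilt 0.16 open 93.1 F [-0.4 -0.4 -0.5] q6 -1.79
shift tool xyz mm [-217.7  -41.7 -286.1]
```

View pics/w21.png

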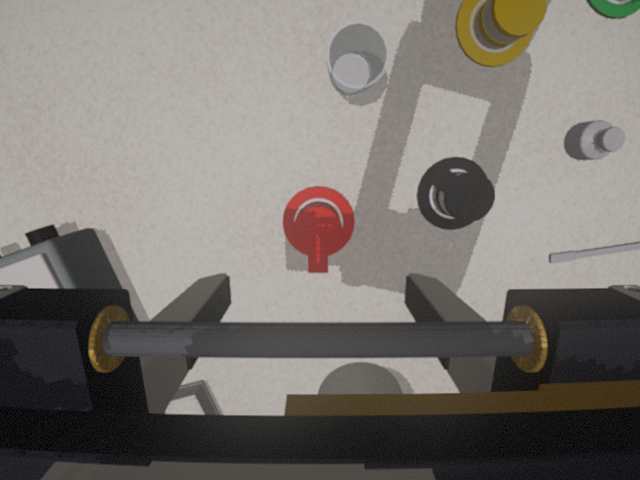

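View pics/s21.png

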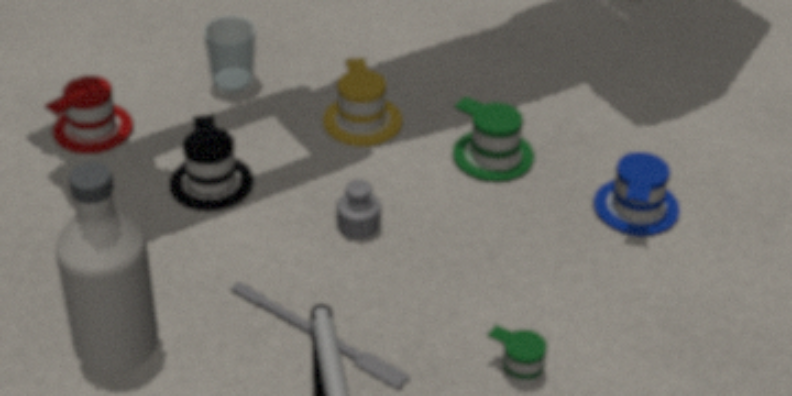

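```bash
python3 -m inch '[[[-40,-5,-35,0,0,0],[-40,-5,-45,0,0,0],[-40,-5,-45,0,0,0],[-40,-5,-45,0,0,0],[-30,0,-40,0,0,0],[0,0,0,0,0,0],[0,0,0,0,0,0],[0,0,0,0,0,0]]]'
python3 - <<'E'
from h import *
c=optics.read_camera("top");im=c["image"]
cv2.imwrite("pics/t22.png",cv2.resize(im[190:340,190:490],None,fx=2.6,fy=2.6))
k=((cv2.cvtColor(im,cv2.COLOR_BGR2GRAY)<50)*255).astype(np.uint8)
o={'red':(.5973,-.296),'blue':(.458,.2205),'yellow':(.4608,-.0652),'green':(.450,.0722),'black':(.613,-.1452)}
img=im.copy()
for n,(x,y) in o.items():
    a=np.linspace(0,2*np.pi,60)
    for z,r,cl in((.049,.024,(255,255,255)),(.005,.04,(255,0,255))):
        C=np.stack([x+r*np.cos(a),y+r*np.sin(a),z+0*a],1)
        cv2.polylines(img,[(proj(c,C)*16).round().astype(int)],True,cl,1,cv2.LINE_AA,4)
cv2.imwrite("pics/t23.png",cv2.resize(img[190:340,190:490],None,fx=2.6,fy=2.6,interpolation=cv2.INTER_CUBIC))
E
```

```text
t: 57.3
tool_pos: [0.3515, -0.4358, 0.229]
orientation: [-1.556, 0.247, -0.246]
force: [0.9, -0.1, 0.7]
opening: 0.093
```

View pics/t22.png

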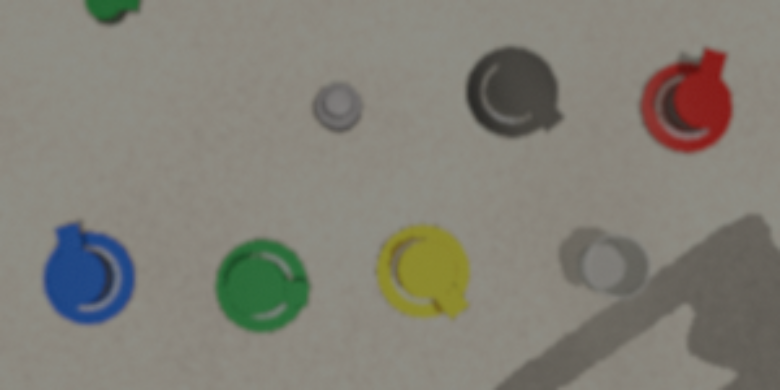

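View pics/t23.png

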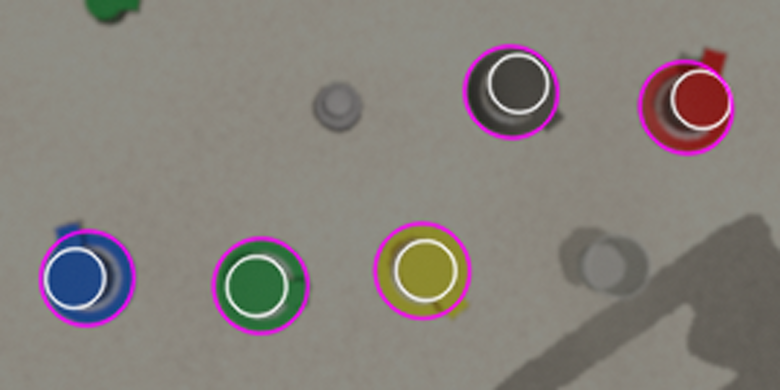

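All five lids match the white circles drawn for a centred pot. The arm is clear of everything, so I'm handing the job in.

```bash
python3 -c "
from plant import robot,monitor
print(robot.close_job(), monitor.read_state()['t'])"
```

```text
the job is handed in; nothing more can be done
the job is handed in; nothing more can be done
```

I took both stacks apart and stood each pot on the coaster of its lid colour, in the order black, yellow, blue, green, red. The small green look-alike was left where it stood.

- **Last checks:** After backing the arm off, the top camera showed all five lids over the circles drawn for a centred pot. The scene camera showed all five upright. I estimate they are within about 2 mm of the middle.
- **Forces and time:** The largest touchdown force I read was about 6 N. The job took about 57 s of the 125 s allowed.
- **Disagreements:** The cameras differed by 2 to 4 mm on where things stood. The wrist camera put pots about 2 mm nearer the camera side of the gripper than they were, so I allowed for that when placing green and red. On one carry I typed too large a shift, but the path was clear and I corrected it before lowering.

The hand-in gave no verdict, so I did not see the second after it.

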